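Find where the brake disc rubs and mark the spot

ROBOT

A 6-joint arm with a two-finger parallel gripper is mounted at the origin on the work surface. World frame = base frame: x ahead of the robot, y to its left, z up, the work surface at z = 0. Lengths are in mm, angles in rad, forces in N, time in s.
With the tool pointing down it reaches from about 350 to 875 mm from the base axis. Payload 4.2 kg.
Tool frame: the origin (TCP) lies at the very end of the fingers, on their centre line; the grasp point (between the pads) lies 19 mm behind it; z points along the fingers, y is the line along which they close (so a half turn about z gives the same grasp; the last joint's range is limited). The gripper opens to 85 mm and grips with 20 to 120 N. Pads are 22 mm wide; open, the fingers measure 114 mm over their backs; the gripper's body (76 mm by 85 mm) begins 54 mm behind the grasp point. The pads swing forward as they close: fully open they stand 13 mm farther back than shut.
Start: joints at [-1.003, 0.385, 0.008, 0, -1.194, -0.259], TCP at [189.963, -595.41, 231.312] pointing down, gripper open.
Joint ranges: [-3.14, 3.14], [-1.21, 2.06], [-1.07, 1.41], [-3.16, 2.05], [-2.99, -0.16], [-3.1, 3.1]. Speed limits (rad/s): [2.79, 2.79, 3.14, 3.14, 3.14, 3.14].

INTERFACE

Orientations are given as a unit quaternion [x, y, z, w].
In Python, from bench import arm gives the robot as it stands.
- The arm moves only by the tool servo_tool, never from a script. Its argument "rows" is a list that holds one entry, the list of rows, each a list of 7 numbers: the finger opening in mm, from 0 to 85.4, then the shift along the tool's x, y, z in mm, then the turn, a rotation vector about the tool's x, y, z in rad. A call has 1 to 10 rows; each row is the pose to reach, as a shift and turn from the pose commanded when the call began, along the tool's axes at that moment; what a row does not reach only later rows make up. A row lasts 1/8 s, in which the tool goes at most 62.5 mm and 10.7 degrees, less where a joint would pass 70% of its speed; a pose out of reach is approached as far as the arm can. A call with a gripper value outside its range is refused whole. The fingers move at their own pace and stop on an object; the grip force is fixed at half the most. Time passes only in rows, so rows that repeat a pose let the fingers close. It gives the time, the measured TCP pose, the force, the opening and the grip force at its end, in the units of the state.
- arm.read_state(): the state, without advancing time (a new reading comes with each control period).
- arm.get_image(name): name is "side" or "top" or "wrist"; returns the picture (400x640x3 uint8, red, green, blue); there is no depth.
- arm.camera_params(name): a dict with "intrinsics" (3x3 intrinsics, pixels), "R" (3x3) and "t" (3): a world point X has camera coordinates R X + t. Camera axes: x right, y down, z forward; pixel columns grow to the right and rows downward; lengths in mm; the calibration is good to about 2 mm. A picture is of the moment at which its call begins: read the wrist's pose just before it. camera_params takes no time and is no camera call; for the wrist camera it gives the pose at the moment of the call.
- arm.job_done(): hands the job in; it is judged then, once.
The state is a dict: "clock": time; "joints": joint angles; "joint_vel": joint speeds; "joint_efforts": joint torques, N m; "position": TCP position; "ee_rot": TCP orientation; "contact_force": force on the tool from outside, world axes, zero at the start; "wrist_torque": the same for the moment, N m; "gripper_width": finger opening in mm; "grasp_force": force on a finger pad.
Only numpy, scipy, OpenCV 4.12 (cv2) and the standard library are available. Lean on these libraries where they do the work, as an engineer would, in place of code of your own. Each camera call takes 0.05 s, during which the arm holds its last target. There are 200 camera calls.

TASK

The brake disc on the test stand rubs on its caliper at one place in each turn. Turn the disc slowly and gently by its upright handle, feel for where the drag is greatest, leave the disc let go and at rest with the middle of that tight spot in the caliper, and only then stand the steel marker upright on the disc at the marking point just inside the caliper. Do not push on the caliper, and leave the wrench socket where it stands.

Things in the scene. Friction and masses are not known exactly. Their poses are not given: they have to be found in the camera images.
- disc: steel motorcycle brake disc, 300 mm across, 6 mm thick, flat on a stand, turning freely either way about its vertical axis. Origin on the axis at its underside, 66 mm above the bench; z up, x away from the handle. Even bearing drag is 1 to 2 N at the handle; nearing the one unseen tight spot it rises over 0.2 rad to 12 to 25 N (felt while moving) and falls over the next 0.2. It stays where left. Turn it slower than 1.5 rad/s.
- hub (a point): top of the disc's raised centre, on the axis: 95 mm above the bench, a flat round top 150 mm across with dark bolt holes. The braking face round it is 23 mm lower (72 mm above the bench).
- handle (a point): the turning handle: an upright round aluminium sleeve 20 mm thick and 41 mm tall, spinning freely on a bolt in the disc's raised centre, 60 mm from the axis; the only thing standing up from the disc. The point is half-way up it, 119.5 mm above the bench. Held in the fingers it can be led all the way round without turning the hand; a grip of 30 to 40 N holds it. Keep the fingers' whole force on it (both pads added) under 120 N.
- caliper: grey C-shaped brake caliper fixed to the stand over the disc's rim, 90 mm wide along the rim, 131 to 185 mm from the axis, top 108 mm above the bench. Origin on the disc's axis at bench height; x points level from the axis to the caliper, z up. The drag is greatest when the middle of the tight spot is on this x axis; within 0.11 rad is near enough. At the start it is over 0.6 rad away.
- mark_spot (a point): the marking point, fixed to the caliper (does not turn): at the height of the braking face, 72 mm above the bench, 103 mm from the disc's axis towards the caliper, half-way between raised centre and caliper (28 mm free to either).
- marker_mid (a point): the marker: an upright turned steel piece, 50 mm tall, 120 g, foot 28 mm across and 12 mm high, stem 20 mm across above it. The point is on its axis, 25 mm above its underside. It starts standing on the bench to the left or right of the stand.
- socket_mid (a point): bystander: a plain cylindrical steel wrench socket, 28 mm across and 56 mm tall, no stem, standing on the bench on the other side from the marker. The point is at half its height.
Mind the look-alikes: they are no part of the job. What is shaped like the part that bears marker_mid but pink or purple is not meant.

How it is judged (in metres and radians):
On the way:
1. the disc stands still and let go with the middle of its tight spot in the caliper, the marker not yet on the marking point (contact force between caliper and disc above 7 N and angular speed of disc below 0.03 rad/s and contact force between each of the arm, the fingers and disc below 0.5 N and horizontal distance between marker_mid and mark_spot above 0.05 m), for 0.3 s.
At the end, for the whole second after the job is handed in: The disc is at rest with the middle of its tight spot in the caliper (pressing on it with more than 7 N; about 0.11 rad either way), and the marker stands upright, let go, on the braking face with its axis within 15 mm of the marking point (contact force between caliper and disc above 7 N and angular speed of disc below 0.03 rad/s and horizontal distance between marker_mid and mark_spot below 0.015 m and z of marker_mid in the frame of mark_spot between 0.02 and 0.03 m and angle between marker_mid's own z axis and vertical below 0.15 rad); the robot touches nothing.
It fails at once if the fingers or arm press on the disc or its handle with more than 120 N (contact force between any of the fingers, the arm and disc above 120 N).
It fails at once if the disc is spun faster than 3 rad/s (angular speed of disc above 3 rad/s).
It fails at once if the robot pushes on the caliper with more than 10 N (contact force between any of the fingers, the arm and caliper above 10 N).
It fails at once if the socket is moved more than 30 mm (distance of socket_mid from where it was at the start of the episode above 0.03 m).
It also fails if it takes over 72 s, if anything falls off the work surface, if the arm or the gripper's body presses on something with over 40 N, if the wrist force passes 120 N, or if a joint passes its speed limit or range.

## Working session

There is one attempt and no reset: what is moved stays moved. The work goes in short steps, Python scripts to look and compute and a tool call to move; the robot and the scene stay as the last step left them, time stands still between calls to the robot, and variables do not carry over. Pictures are saved under pics/ and viewed, at most 10 in all, crops included, and the job is handed in when it is done.

Besides the shell and the picture viewer there is one more tool, called after "Call:" in YAML: its name, and indented under it one key for each argument. servo_tool: Moves the arm, as the interface text tells. Its arguments: {"type":"object","properties":{"rows":{"type":"array"}},"required":["rows"]}

```bash
mkdir -p pics; ls; python3 - <<'E'
from bench import arm
import cv2,json
s=arm.read_state()
print({k:s[k] for k in('clock','position','ee_rot','contact_force','gripper_width')})
for n in('top','side'):
    im=arm.get_image(n); cv2.imwrite(f'pics/{n}0.png',im[:,:,::-1])
    c=arm.camera_params(n); print(n,c)
E
```

```text
pics
{'clock': 0.0, 'position': array([ 189.77977413, -594.88042884,  230.2071618 ]), 'ee_rot': array([-1.53705134e-01,  9.88116157e-01,  1.06885051e-03, -2.22807110e-04]), 'contact_force': array([-0.18313322, -0.29578137,  0.01114745]), 'gripper_width': 85.39994062444549}
top {'intrinsics': array([[520.43257205,   0.        , 316.05756069],
       [  0.        , 520.43257205, 203.34221648],
       [  0.        ,   0.        ,   1.        ]]), 'R': array([[ 0.01685518, -0.99979929, -0.01082953],
       [-0.9982026 , -0.0162033 , -0.05769762],
       [ 0.05751056,  0.01178257, -0.99827537]]), 't': array([ -12.86422298,  548.58769438, 1172.98262827])}
side {'intrinsics': array([[402.11893884,   0.        , 323.02870937],
       [  0.        , 402.11893884, 200.81006939],
       [  0.        ,   0.        ,   1.        ]]), 'R': array([[ 0.99346429, -0.11360906,  0.01103152],
       [-0.05320117, -0.54638325, -0.83584387],
       [ 0.10098687,  0.82979414, -0.54885638]]), 't': array([-562.71203557,  111.04153705,  899.91111715])}
```

View pics/top0.png

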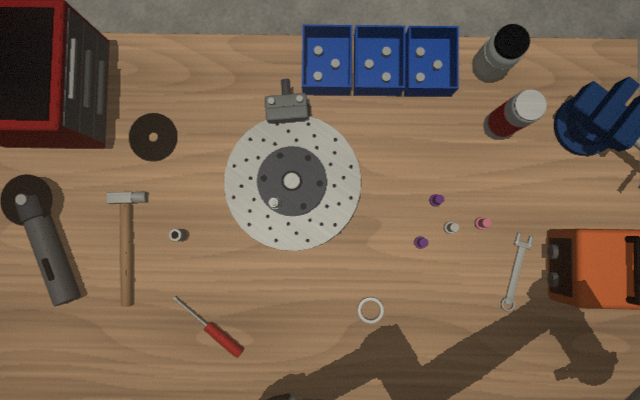

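View pics/side0.png

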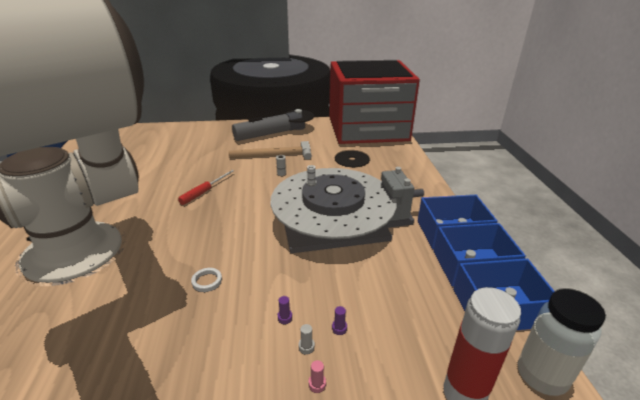

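The top view shows the disc centre near (292,181), the caliper at (287,107) and the handle at (274,203). The socket is at (177,235). Four pieces are shaped like the marker: grey (451,228), pink (483,223), purple (437,200) and purple (421,242). Grey steel fits the description, so I'll confirm it in a crop and measure everything.

```bash
cat > h.py <<'E'
import numpy as np, cv2
from bench import arm
def ray(n,uv,z,c=None):
    c=c or arm.camera_params(n)
    d=c['R'].T@np.linalg.inv(c['intrinsics'])@np.array([uv[0],uv[1],1.]); o=-c['R'].T@c['t']
    return o+d*(z-o[2])/d[2]
def two(uv1,uv2,n1='top',n2='side'):
    A=[];b=[]
    for n,uv in((n1,uv1),(n2,uv2)):
        c=arm.camera_params(n);d=c['R'].T@np.linalg.inv(c['intrinsics'])@np.array([uv[0],uv[1],1.]);d/=np.linalg.norm(d)
        P=np.eye(3)-np.outer(d,d);A.append(P);b.append(P@(-c['R'].T@c['t']))
    return np.linalg.lstsq(np.vstack(A),np.hstack(b),rcond=None)[0]
def proj(n,X):
    c=arm.camera_params(n);p=c['intrinsics']@(c['R']@np.array(X,float)+c['t']);return p[:2]/p[2]
E
python3 - <<'E'
from h import *
im=cv2.imread('pics/top0.png');si=cv2.imread('pics/side0.png')
a=cv2.resize(im[90:260,215:370],None,fx=2.5,fy=2.5,interpolation=2)
b=cv2.resize(im[185:260,400:500],(400,300),interpolation=2)
c=cv2.resize(si[280:400,250:370],(400,400)[:2],interpolation=2)[:125*2]
W=np.zeros((560,800,3),np.uint8);W[:a.shape[0],:a.shape[1]]=a;W[:300,400:]=b;W[300:550,400:]=c
cv2.imwrite('pics/crop1.png',W)
hsv=cv2.cvtColor(im,cv2.COLOR_BGR2HSV)
# disc outline: grey light (low sat)
m=((hsv[:,:,1]<45)&(hsv[:,:,2]>110)).astype(np.uint8)*255
roi=np.zeros_like(m);roi[110:260,215:370]=255
cs,_=cv2.findContours(cv2.morphologyEx(m&roi,cv2.MORPH_CLOSE,np.ones((5,5))),0,1)
k=max(cs,key=cv2.contourArea);k2=k[k[:,0,1]>135]
e=cv2.fitEllipse(k2);p=ray('top',e[0],72);print('disc',e,p)
for s in((1,0),(0,1)): print(np.linalg.norm(ray('top',np.array(e[0])+np.array(s)*e[1][0]/2,72)-p))
d=((hsv[:,:,2]<85)).astype(np.uint8)*255;roi[:]=0;roi[140:222,250:335]=255
cs,_=cv2.findContours(cv2.morphologyEx(d&roi,cv2.MORPH_CLOSE,np.ones((7,7))),0,1)
k=cv2.convexHull(max(cs,key=cv2.contourArea));e=cv2.fitEllipse(k);print('hub',e,ray('top',e[0],95))
# grey small things
for nm,(x0,x1,y0,y1) in dict(marker=(440,465,215,240),socket=(165,190,224,246),handle=(266,283,195,212)).items():
    h=hsv[y0:y1,x0:x1];
    mm=((h[:,:,1]<50)&(h[:,:,2]>110)).astype(np.uint8)
    n,l,st,ce=cv2.connectedComponentsWithStats(mm)
    print(nm,[(st[i].tolist(),(ce[i]+[x0,y0]).round(1).tolist()) for i in range(1,n) if st[i][4]>8])
E
```

```text
disc ((292.1061706542969, 182.1355438232422), (134.8769989013672, 135.62271118164062), 73.03777313232422) [590.98469273  48.59272667  72.        ]
147.03671997826314
146.65461453711345
hub ((293.17645263671875, 176.94509887695312), (74.37909698486328, 82.59191131591797), 94.96305847167969) [599.9149731   45.16929789  95.        ]
marker [([4, 7, 15, 11, 100], [451.6, 227.0])]
socket [([4, 5, 12, 12, 75], [174.9, 234.5])]
handle [([0, 3, 12, 14, 122], [271.7, 204.3])]
```

View pics/crop1.png

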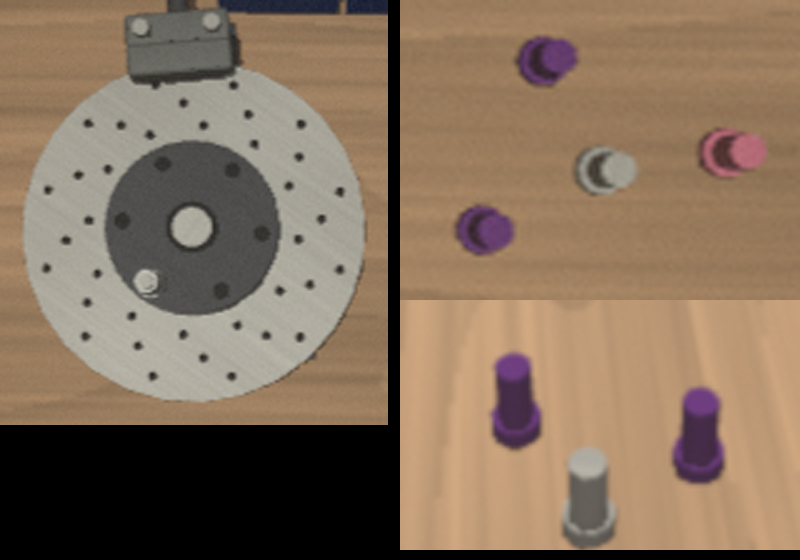

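The crop shows the grey marker's foot at about (449.6,227.8) and its top at (455,227.2). The pink and both purple pieces are clearly coloured, so grey is the one meant. The handle top is at about (273.8,202), the hub at (291.9,181.2), and the caliper bolts at (271,100.4) and (299.8,98).

```bash
python3 - <<'E'
from h import *
f=lambda u,v:(215+u/2.5-.3,90+v/2.5-.3)
H=ray('top',f(192,228),95);print('hub',H)
for z in(140,142):
    h=ray('top',f(147,280),z);print('handle',h,np.linalg.norm((h-H)[:2]))
b1,b2=ray('top',f(140,26),108),ray('top',f(212,20),108);m=(b1+b2)/2;print('bolts',b1,b2,m)
d=(m-H)[:2];print('cal dist',np.linalg.norm(d),'ang',np.arctan2(d[1],d[0]))
n=(b1-b2)[:2];print('ang from bolts',np.arctan2(n[1],n[0])-np.pi/2)
for c in((127,15),(230,10),(236,70),(133,80)):
    q=ray('top',f(*c),108)-H;print('corner',q[:2])
print('marker top',ray('top',(454.7,227),50),'foot',ray('top',(449.6,227.6),12), ray('side',(250+187/3.333,280+162/3.333),50))
S=ray('top',(177,235),56);print('socket',S)
s=arm.read_state();print(s['joints'])
E
```

```text
hub [591.36536534  48.59043121  95.        ]
handle [543.52153806  81.92254981 140.        ] 58.310050072460264
handle [543.40264193  81.73484423 142.        ] 58.30072857009998
bolts [762.40516529  95.58865608 108.        ] [768.45353864  34.23269816 108.        ] [765.42935196  64.91067712 108.        ]
cal dist 174.82740592776423 ang 0.0934867311654468
ang from bolts 0.09826094968982657
corner [180.39783276  58.31565203]
corner [185.94960838 -29.55870497]
corner [134.26091541 -35.59109482]
corner [124.38884892  51.94275375]
marker top [ 499.44672009 -310.90964376   50.        ] foot [ 498.51604517 -308.98830356   12.        ] [ 502.22369219 -309.66915668   50.        ]
socket [471.50648221 301.21006712  56.        ]
[-1.00342570e+00  3.85511592e-01  6.81886862e-03 -4.42505814e-04
 -1.19398046e+00 -2.58567331e-01]
```

```bash
cat >> h.py <<'E'
H=np.array([591.2,48.6]);A=0.095
Y0=np.arctan2(.953,-.304) # not used after yaw fix
def rel(p0,yaw0,p1,yaw1):
    "shift in tool axes for down-pointing tool whose y axis has world angle yaw0"
    y=np.array([np.cos(yaw0),np.sin(yaw0),0]);z=np.array([0,0,-1.]);x=np.cross(y,z)
    d=np.array(p1,float)-p0;return np.round([d@x,d@y,d@z,yaw0-yaw1],3)
def yaw(q):
    from scipy.spatial.transform import Rotation as R
    v=R.from_quat(q).as_matrix()[:,1];return np.arctan2(v[1],v[0])
E
python3 - <<'E'
from h import *
s=arm.read_state();y=yaw(s['ee_rot']);print(y)
print(rel([189.963,-595.41,231.312],y,[499.5,-310,110],A+np.pi/2))
E
```

```text
1.8794363285549895
[-3.81608e+02  1.77898e+02  1.21312e+02  2.14000e-01]
```

Call:
servo_tool:
  rows:
    - [[45,-382,178,121,0,0,0.214],[45,-382,178,121,0,0,0.214],[45,-382,178,121,0,0,0.214],[45,-382,178,121,0,0,0.214],[45,-382,178,121,0,0,0.214],[45,-382,178,121,0,0,0.214],[45,-382,178,121,0,0,0.214],[45,-382,178,121,0,0,0.214],[45,-382,178,121,0,0,0.214],[45,-382,178,121,0,0,0.214]]

```text
clock: 1.35
position: [499.0, -310.6, 110.7]
ee_rot: [-0.047, 0.999, -0.0, 0.0]
contact_force: [0.1, 0.2, -0.4]
gripper_width: 44.9
grasp_force: 0.0
```

```bash
python3 - <<'E'
from h import *
s=arm.read_state();print(s['clock'],s['position'],yaw(s['ee_rot']),s['gripper_width'],s['contact_force'])
im=arm.get_image('wrist');cv2.imwrite('pics/w1.png',im[:,:,::-1])
for p in([499.5,-310,50],[499.5,-310,0]):print(proj('wrist',p))
E
```

```text
1.35 [ 499.01952674 -310.64599939  110.68055752] 1.6639705186772187 44.94109784406878 [ 0.09730593  0.15650992 -0.38803799]
[322.47198693 212.06100431]
[322.40018957 194.28003028]
```

View pics/w1.png

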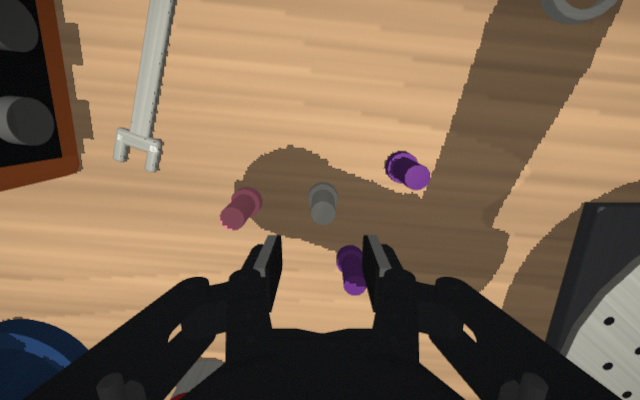

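The marker's top is at (322,213), against a predicted (322.5,212), so the fix is good. I'll lower onto the stem and use it to learn how the grip force behaves before touching the handle.

Call:
servo_tool:
  rows:
    - [[45,0,0,50,0,0,0],[45,0,0,90,0,0,0],[45,0,0,90,0,0,0],[30,0,0,90,0,0,0],[25,0,0,90,0,0,0],[19.5,0,0,90,0,0,0],[19.5,0,0,90,0,0,0],[19.5,0,0,90,0,0,0],[19.5,0,0,90,0,0,0]]

```text
clock: 2.52
position: [501.0, -310.2, 22.2]
ee_rot: [-0.048, 0.999, -0.001, 0.001]
contact_force: [-1.0, 1.1, 6.8]
gripper_width: 19.6
grasp_force: 8.1
```

Call:
servo_tool:
  rows:
    - [[18,0,0,0,0,0,0],[18,0,0,0,0,0,0],[18,0,0,0,0,0,0]]

```text
clock: 2.9
position: [500.9, -310.2, 22.3]
ee_rot: [-0.048, 0.999, -0.001, 0.001]
contact_force: [-1.1, 0.8, 6.9]
gripper_width: 19.0
grasp_force: 37.6
```

Call:
servo_tool:
  rows:
    - [[10,0,0,0,0,0,0],[10,0,0,0,0,0,0],[10,0,0,0,0,0,0]]

```text
clock: 3.28
position: [500.9, -310.2, 22.4]
ee_rot: [-0.048, 0.999, -0.001, 0.001]
contact_force: [-1.8, -0.2, 7.6]
gripper_width: 18.0
grasp_force: 58.3
```

Grip force follows the commanded opening: about 37 N per pad at 18 mm, and the saturated 60 N would be too much for the handle. I'll leave the marker standing and go to the handle.

Call:
servo_tool:
  rows:
    - [[45,0,0,0,0,0,0],[45,0,0,0,0,0,0],[45,0,0,-60,0,0,0],[45,0,0,-120,0,0,0],[45,0,0,-170,0,0,0],[45,-11,55,-170,0,0,0],[45,-23,115,-170,0,0,0],[45,-35,170,-170,0,0,0],[45,-47,230,-170,0,0,0],[45,-59,290,-170,0,0,0]]

```text
clock: 4.53
position: [530.8, -13.6, 190.2]
ee_rot: [-0.047, 0.999, 0.0, -0.0]
contact_force: [1.3, -0.5, 0.4]
gripper_width: 45.1
grasp_force: 0.0
```

Call:
servo_tool:
  rows:
    - [[45,-10,50,0,0,0,0],[45,-20,97,0,0,0,0],[45,-20,97,0,0,0,0],[45,-20,97,0,0,0,0],[45,-20,97,0,0,0,0]]

```text
clock: 5.15
position: [541.6, 82.0, 190.1]
ee_rot: [-0.047, 0.999, -0.0, -0.0]
contact_force: [0.1, -0.9, 0.5]
gripper_width: 45.0
grasp_force: 0.0
```

```bash
python3 - <<'E'
from h import *
s=arm.read_state();print(s['clock'],s['position'],yaw(s['ee_rot']),s['contact_force'])
for n in('top','wrist'):
    im=arm.get_image(n);cv2.imwrite(f'pics/{n}2.png',im[:,:,::-1])
print(proj('wrist',[542,82.8,140]),proj('wrist',[542,82.8,99]),proj('wrist',[591.2,48.6,95]))
E
```

```text
5.15 [541.55384348  82.01193876 190.14969847] 1.664221539272338 [ 0.0914267  -0.86236034  0.48875025]
[322.58940625 216.61367035] [322.49807087 200.21475318] [281.47118893 245.45646794]
```

View pics/wrist2.png

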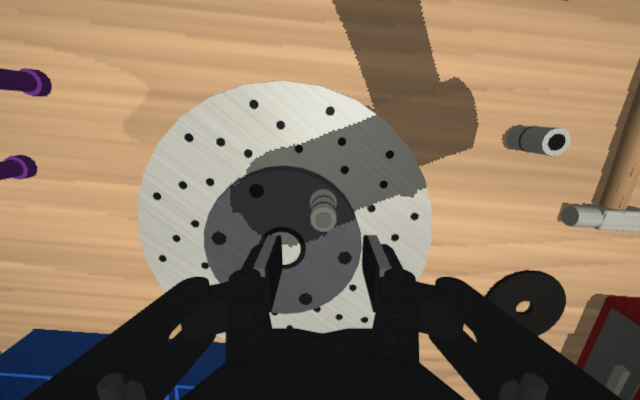

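The handle top is at (322,218), as predicted, so I'll lower and grip lightly.

Call:
servo_tool:
  rows:
    - [[45,0,0,45,0,0,0],[45,0,0,84,0,0,0],[45,0,0,84,0,0,0],[30,0,0,84,0,0,0],[24,0,0,84,0,0,0],[19.5,0,0,84,0,0,0],[19.5,0,0,84,0,0,0],[18.3,0,0,84,0,0,0],[18.3,0,0,84,0,0,0]]

```text
clock: 6.38
position: [543.1, 83.3, 108.3]
ee_rot: [-0.048, 0.999, 0.0, 0.002]
contact_force: [-0.7, -0.5, 6.7]
gripper_width: 18.8
grasp_force: 33.7
```

```bash
cat > arc.py <<'E'
import sys
from h import *
# commanded tool positions: H + Rv*(cos,sin); rows per call with dth per row
def arc(th0,dth,n,R,w=18.3,ph=0.0):
    y0=np.pi/2+.0946;f=lambda t:np.r_[H+R*np.array([np.cos(t),np.sin(t)]),0]
    return [[w,*[round(float(v)) for v in rel(f(th0),y0,f(th0+dth*(i+1)),y0)[:2]],0,0,0,0] for i in range(n)]
E
python3 - <<'E'
from arc import *
s=arm.read_state();print(s['clock'],s['position'],s['contact_force'],s['wrist_torque'],s['gripper_width'],s['grasp_force'])
p=s['position'][:2]-H;print(np.hypot(*p),np.arctan2(p[1],p[0]))
t=2.532
for k in range(8):
    print(round(t,3),[r[1:3] for r in arc(t,-0.06,5,60)]);t-=0.3
E
```

```text
6.375 [543.0697914   83.28709994 108.25374825] [-0.66464598 -0.47501489  6.71108341] [-0.20792699  0.14159726 -0.03115958] 18.808140485967684 33.671032190322876
59.32715973405308 2.51711341043429
2.532 [[-2, 3], [-5, 5], [-8, 8], [-11, 10], [-14, 12]]
2.232 [[-3, 2], [-6, 3], [-10, 5], [-13, 6], [-16, 7]]
1.932 [[-3, 1], [-7, 1], [-11, 2], [-14, 2], [-18, 2]]
1.632 [[-4, 0], [-7, -1], [-11, -1], [-14, -2], [-18, -3]]
1.332 [[-3, -1], [-7, -3], [-10, -4], [-13, -6], [-16, -8]]
1.032 [[-3, -2], [-6, -5], [-8, -7], [-10, -10], [-13, -13]]
0.732 [[-2, -3], [-4, -6], [-6, -9], [-7, -12], [-8, -16]]
0.432 [[-1, -3], [-2, -7], [-3, -10], [-3, -14], [-3, -18]]
```

```bash
cat >> arc.py <<'E'
def P(t,R=60,c=H):
    y0=np.pi/2+.0946;f=np.r_[c+R*np.array([np.cos(t),np.sin(t)]),0]
    return np.round(2*rel(np.r_[H,0],y0,f,y0)[:2])/2
def rows(ts,w=18.3,start=None,**k):
    a=P(ts[0],**k) if start is None else np.array(start)
    return [[w,*map(float,P(t,**k)-a),0,0,0,0] for t in ts[1:]]
E
python3 - <<'E'
from arc import *
t=2.532
for k in range(19):
    print(k,round(t,3),[r[1:3] for r in rows(t-.075*np.arange(5))]);t-=0.3
E
```

```text
0 2.532 [[-3.0, 3.0], [-6.0, 6.0], [-9.5, 9.0], [-13.5, 11.5]]
1 2.232 [[-3.5, 2.5], [-7.5, 4.5], [-12.0, 6.0], [-16.0, 7.5]]
2 1.932 [[-4.5, 1.0], [-9.0, 1.5], [-13.5, 2.0], [-18.0, 2.0]]
3 1.632 [[-4.5, -0.5], [-9.0, -1.0], [-13.5, -2.0], [-17.5, -3.5]]
4 1.332 [[-4.5, -1.5], [-8.5, -3.5], [-12.5, -5.5], [-16.0, -8.0]]
5 1.032 [[-3.5, -3.0], [-7.0, -6.0], [-10.0, -9.5], [-12.5, -13.0]]
6 0.732 [[-3.0, -3.5], [-5.0, -7.5], [-7.0, -11.5], [-8.5, -15.5]]
7 0.432 [[-1.5, -4.5], [-2.5, -9.0], [-3.0, -13.5], [-3.5, -18.0]]
8 0.132 [[0.0, -4.5], [0.5, -8.5], [1.0, -13.0], [2.0, -17.5]]
9 -0.168 [[1.5, -4.5], [3.0, -8.5], [5.0, -12.5], [7.0, -16.5]]
10 -0.468 [[3.0, -3.5], [5.5, -7.0], [8.5, -10.5], [12.0, -13.5]]
11 -0.768 [[3.5, -3.0], [7.0, -5.5], [11.0, -7.5], [15.0, -9.5]]
12 -1.068 [[4.5, -1.5], [8.5, -3.0], [13.0, -4.0], [17.5, -4.5]]
13 -1.368 [[4.5, -0.5], [9.0, -0.5], [13.5, 0.0], [18.0, 0.5]]
14 -1.668 [[4.5, 1.0], [8.5, 2.5], [13.0, 4.0], [17.0, 6.0]]
15 -1.968 [[3.5, 2.5], [7.5, 5.0], [11.0, 8.0], [14.0, 11.0]]
16 -2.268 [[3.0, 3.0], [6.0, 6.5], [8.5, 10.5], [10.5, 14.5]]
17 -2.568 [[2.0, 4.0], [4.0, 8.0], [5.0, 12.5], [6.0, 17.0]]
18 -2.868 [[0.5, 4.5], [1.0, 9.0], [1.0, 13.5], [0.5, 17.5]]
```

Call:
servo_tool:
  rows:
    - [[18.3,-3,3,0,0,0,0],[18.3,-6,6,0,0,0,0],[18.3,-9.5,9,0,0,0,0],[18.3,-13.5,11.5,0,0,0,0]]

```text
clock: 6.88
position: [555.3, 96.2, 108.3]
ee_rot: [-0.048, 0.999, 0.0, 0.002]
contact_force: [-0.6, 0.5, 6.1]
gripper_width: 18.7
grasp_force: 33.6
```

Call:
servo_tool:
  rows:
    - [[18.3,-3.5,2.5,0,0,0,0],[18.3,-7.5,4.5,0,0,0,0],[18.3,-12,6,0,0,0,0],[18.3,-16,7.5,0,0,0,0]]

```text
clock: 7.38
position: [570.6, 105.0, 108.3]
ee_rot: [-0.048, 0.999, 0.0, 0.002]
contact_force: [-0.8, -2.0, 6.3]
gripper_width: 18.9
grasp_force: 33.7
```

Call:
servo_tool:
  rows:
    - [[18.3,-4.5,1,0,0,0,0],[18.3,-9,1.5,0,0,0,0],[18.3,-13.5,2,0,0,0,0],[18.3,-18,2,0,0,0,0]]

```text
clock: 7.88
position: [588.3, 108.9, 108.3]
ee_rot: [-0.048, 0.999, 0.0, 0.002]
contact_force: [-1.1, 0.4, 6.1]
gripper_width: 19.1
grasp_force: 33.7
```

Call:
servo_tool:
  rows:
    - [[18.3,-4.5,-0.5,0,0,0,0],[18.3,-9,-1,0,0,0,0],[18.3,-13.5,-2,0,0,0,0],[18.3,-17.5,-3.5,0,0,0,0]]

```text
clock: 8.38
position: [606.2, 107.4, 108.3]
ee_rot: [-0.048, 0.999, 0.001, 0.002]
contact_force: [-1.0, 1.4, 4.9]
gripper_width: 18.9
grasp_force: 33.7
```

Call:
servo_tool:
  rows:
    - [[18.3,-4.5,-1.5,0,0,0,0],[18.3,-8.5,-3.5,0,0,0,0],[18.3,-12.5,-5.5,0,0,0,0],[18.3,-16,-8,0,0,0,0]]

```text
clock: 8.88
position: [622.8, 100.7, 108.3]
ee_rot: [-0.048, 0.999, 0.0, 0.002]
contact_force: [-0.4, -0.0, 6.5]
gripper_width: 19.1
grasp_force: 33.7
```

Call:
servo_tool:
  rows:
    - [[18.3,-3.5,-3,0,0,0,0],[18.3,-7,-6,0,0,0,0],[18.3,-10,-9.5,0,0,0,0],[18.3,-12.5,-13,0,0,0,0]]

```text
clock: 9.38
position: [636.8, 89.3, 108.3]
ee_rot: [-0.048, 0.999, 0.001, 0.002]
contact_force: [0.2, 1.1, 5.4]
gripper_width: 19.2
grasp_force: 33.7
```

Call:
servo_tool:
  rows:
    - [[18.3,-3,-3.5,0,0,0,0],[18.3,-5,-7.5,0,0,0,0],[18.3,-7,-11.5,0,0,0,0],[18.3,-8.5,-15.5,0,0,0,0]]

```text
clock: 9.88
position: [646.7, 74.3, 108.3]
ee_rot: [-0.048, 0.999, 0.0, 0.002]
contact_force: [-0.3, 1.3, 6.4]
gripper_width: 19.0
grasp_force: 33.6
```

Call:
servo_tool:
  rows:
    - [[18.3,-1.5,-4.5,0,0,0,0],[18.3,-2.5,-9,0,0,0,0],[18.3,-3,-13.5,0,0,0,0],[18.3,-3.5,-18,0,0,0,0]]

```text
clock: 10.38
position: [651.9, 56.7, 108.3]
ee_rot: [-0.048, 0.999, 0.0, 0.002]
contact_force: [-0.8, 0.2, 6.0]
gripper_width: 18.8
grasp_force: 33.6
```

Call:
servo_tool:
  rows:
    - [[18.3,0,-4.5,0,0,0,0],[18.3,0.5,-8.5,0,0,0,0],[18.3,1,-13,0,0,0,0],[18.3,2,-17.5,0,0,0,0]]

```text
clock: 10.88
position: [651.5, 39.0, 108.3]
ee_rot: [-0.048, 0.999, 0.0, 0.002]
contact_force: [-0.3, 1.6, 5.1]
gripper_width: 18.8
grasp_force: 33.6
```

Call:
servo_tool:
  rows:
    - [[18.3,1.5,-4.5,0,0,0,0],[18.3,3,-8.5,0,0,0,0],[18.3,5,-12.5,0,0,0,0],[18.3,7,-16.5,0,0,0,0]]

```text
clock: 11.38
position: [645.9, 21.9, 108.3]
ee_rot: [-0.048, 0.999, 0.0, 0.002]
contact_force: [-0.7, 1.2, 6.5]
gripper_width: 19.2
grasp_force: 33.6
```

Call:
servo_tool:
  rows:
    - [[18.3,3,-3.5,0,0,0,0],[18.3,5.5,-7,0,0,0,0],[18.3,8.5,-10.5,0,0,0,0],[18.3,12,-13.5,0,0,0,0]]

```text
clock: 11.88
position: [635.4, 7.2, 108.2]
ee_rot: [-0.048, 0.999, 0.0, 0.002]
contact_force: [0.4, 0.8, 6.4]
gripper_width: 18.6
grasp_force: 33.6
```

Call:
servo_tool:
  rows:
    - [[18.3,3.5,-3,0,0,0,0],[18.3,7,-5.5,0,0,0,0],[18.3,11,-7.5,0,0,0,0],[18.3,15,-9.5,0,0,0,0]]

```text
clock: 12.38
position: [621.3, -3.5, 108.3]
ee_rot: [-0.048, 0.999, 0.0, 0.002]
contact_force: [0.3, 2.2, 7.4]
gripper_width: 19.1
grasp_force: 33.6
```

Call:
servo_tool:
  rows:
    - [[18.3,4.5,-1.5,0,0,0,0],[18.3,8.5,-3,0,0,0,0],[18.3,13,-4,0,0,0,0],[18.3,17.5,-4.5,0,0,0,0]]

```text
clock: 12.88
position: [604.5, -9.7, 108.2]
ee_rot: [-0.048, 0.999, 0.0, 0.002]
contact_force: [0.8, 1.4, 6.5]
gripper_width: 18.9
grasp_force: 33.6
```

Call:
servo_tool:
  rows:
    - [[18.3,4.5,-0.5,0,0,0,0],[18.3,9,-0.5,0,0,0,0],[18.3,13.5,0,0,0,0,0],[18.3,18,0.5,0,0,0,0]]

```text
clock: 13.38
position: [586.8, -10.8, 108.2]
ee_rot: [-0.048, 0.999, 0.0, 0.003]
contact_force: [1.1, 2.4, 6.0]
gripper_width: 19.3
grasp_force: 33.6
```

Call:
servo_tool:
  rows:
    - [[18.3,4.5,1,0,0,0,0],[18.3,8.5,2.5,0,0,0,0],[18.3,13,4,0,0,0,0],[18.3,17,6,0,0,0,0]]

```text
clock: 13.88
position: [569.4, -6.4, 108.3]
ee_rot: [-0.048, 0.999, 0.0, 0.003]
contact_force: [2.2, 0.1, 6.7]
gripper_width: 19.1
grasp_force: 33.6
```

Call:
servo_tool:
  rows:
    - [[18.3,3.5,2.5,0,0,0,0],[18.3,7.5,5,0,0,0,0],[18.3,11,8,0,0,0,0],[18.3,14,11,0,0,0,0]]

```text
clock: 14.38
position: [554.1, 2.8, 108.3]
ee_rot: [-0.048, 0.999, -0.0, 0.002]
contact_force: [-0.1, -1.2, 6.8]
gripper_width: 18.8
grasp_force: 33.6
```

Call:
servo_tool:
  rows:
    - [[18.3,3,3,0,0,0,0],[18.3,6,6.5,0,0,0,0],[18.3,8.5,10.5,0,0,0,0],[18.3,10.5,14.5,0,0,0,0]]

```text
clock: 14.88
position: [542.1, 16.2, 108.2]
ee_rot: [-0.048, 0.999, -0.0, 0.002]
contact_force: [0.6, -0.5, 8.2]
gripper_width: 18.9
grasp_force: 33.7
```

Call:
servo_tool:
  rows:
    - [[18.3,2,4,0,0,0,0],[18.3,4,8,0,0,0,0],[18.3,5,12.5,0,0,0,0],[18.3,6,17,0,0,0,0]]

```text
clock: 15.38
position: [534.6, 32.7, 108.2]
ee_rot: [-0.048, 0.999, 0.0, 0.002]
contact_force: [0.4, -0.4, 6.8]
gripper_width: 18.7
grasp_force: 33.7
```

Call:
servo_tool:
  rows:
    - [[18.3,0.5,4.5,0,0,0,0],[18.3,1,9,0,0,0,0],[18.3,1,13.5,0,0,0,0],[18.3,0.5,17.5,0,0,0,0]]

```text
clock: 15.88
position: [532.3, 50.1, 108.2]
ee_rot: [-0.048, 0.999, 0.0, 0.002]
contact_force: [0.5, -1.4, 7.7]
gripper_width: 19.0
grasp_force: 33.7
```

```bash
python3 - <<'E'
from arc import *
D="""555.3 96.2 -.6 .5;570.6 105 -.8 -2;588.3 108.9 -1.1 .4;606.2 107.4 -1 1.4;622.8 100.7 -.4 0;636.8 89.3 .2 1.1;646.7 74.3 -.3 1.3;651.9 56.7 -.8 .2;651.5 39 -.3 1.6;645.9 21.9 -.7 1.2;635.4 7.2 .4 .8;621.3 -3.5 .3 2.2;604.5 -9.7 .8 1.4;586.8 -10.8 1.1 2.4;569.4 -6.4 2.2 .1;554.1 2.8 -.1 -1.2;542.1 16.2 .6 -.5;534.6 32.7 .4 -.4;532.3 50.1 .5 -1.4"""
D=np.array([[float(v) for v in r.split()] for r in D.split(';')])
A_=np.c_[2*D[:,:2],np.ones(len(D))];s=np.linalg.lstsq(A_,(D[:,:2]**2).sum(1),rcond=None)[0]
print('centre fit',s[:2],np.sqrt(s[2]+s[:2]@s[:2]))
for k,d in enumerate(D):
    tc=2.532-.3*(k+1);r=d[:2]-s[:2];t=np.arctan2(r[1],r[0]);tm=np.array([np.sin(t),-np.cos(t)])
    print(k,round(tc,3),'ang lag',round(((t-tc+np.pi)%(2*np.pi)-np.pi),3),'drag',round(-d[2:]@tm,2),'rad',round(d[2:]@r/np.hypot(*r),2),'R',round(np.hypot(*r),1))
s=arm.read_state();print(s['contact_force'],s['wrist_torque'],s['joint_efforts'])
E
```

```text
centre fit [592.33489936  49.02049359] 60.008406486995916
0 2.232 ang lag 0.004 drag 0.16 rad 0.76 R 60.0
1 1.932 ang lag 0.009 drag 1.47 rad -1.57 R 60.1
2 1.632 ang lag 0.006 drag 1.07 rad 0.47 R 60.0
3 1.332 ang lag 0.006 drag 1.3 rad 1.13 R 60.0
4 1.032 ang lag 0.006 drag 0.34 rad -0.2 R 60.0
5 0.732 ang lag 0.004 drag 0.68 rad 0.89 R 60.0
6 0.432 ang lag 0.003 drag 1.31 rad 0.28 R 60.0
7 0.132 ang lag -0.004 drag 0.3 rad -0.77 R 60.1
8 -0.168 ang lag 0.0 drag 1.53 rad -0.56 R 60.0
9 -0.468 ang lag -0.001 drag 0.75 rad -1.17 R 60.0
10 -0.768 ang lag -0.003 drag 0.85 rad -0.27 R 60.0
11 -1.068 ang lag 0.001 drag 1.33 rad -1.78 R 60.0
12 -1.368 ang lag 0.001 drag 1.07 rad -1.21 R 60.0
13 -1.668 ang lag 0.005 drag 0.87 rad -2.49 R 60.1
14 -1.968 ang lag 0.005 drag 1.99 rad -0.93 R 60.0
15 -2.268 ang lag 0.006 drag 0.69 rad 0.99 R 60.0
16 -2.568 ang lag 0.005 drag 0.75 rad -0.23 R 60.0
17 -2.868 ang lag 0.002 drag 0.49 rad -0.28 R 60.0
18 -3.168 ang lag 0.008 drag 1.39 rad -0.53 R 60.0
[ 0.45065426 -1.36989324  7.70836998] [-0.26165919 -0.02944134 -0.04461165] [  0.31753337 -29.78704154  12.63586521   2.21430279   0.11643784
   0.03873999]
```

No 0.3 rad sample showed the spot clearly, so it may lie between samples. I'll sweep back, sampling at the half-way angles.

```bash
python3 - <<'E'
from arc import *
print('pre',[r[1:3] for r in rows(-3.168+.075*np.arange(3))])
t=-3.018
for k in range(17):
    print(k,round(t+.3,3),[r[1:3] for r in rows(t+.075*np.arange(5))]);t+=0.3
E
```

```text
pre [[0.5, -4.0], [0.5, -8.5]]
0 -2.718 [[-0.5, -4.5], [-1.0, -9.0], [-2.0, -13.5], [-3.0, -18.0]]
1 -2.418 [[-2.0, -4.0], [-4.0, -8.0], [-6.0, -12.0], [-8.5, -16.0]]
2 -2.118 [[-3.0, -3.5], [-6.0, -6.5], [-9.0, -9.5], [-12.5, -12.5]]
3 -1.818 [[-4.0, -2.5], [-7.5, -5.0], [-11.5, -7.0], [-16.0, -8.5]]
4 -1.518 [[-4.0, -1.5], [-8.5, -2.5], [-13.0, -3.0], [-17.5, -3.5]]
5 -1.218 [[-4.5, 0.0], [-9.0, 0.5], [-13.5, 1.0], [-18.0, 2.0]]
6 -0.918 [[-4.0, 1.5], [-8.5, 3.0], [-12.5, 5.0], [-16.5, 7.0]]
7 -0.618 [[-3.5, 2.5], [-7.0, 5.5], [-10.5, 8.5], [-13.5, 12.0]]
8 -0.318 [[-2.5, 3.5], [-5.5, 7.0], [-7.5, 11.0], [-9.5, 15.0]]
9 -0.018 [[-1.5, 4.0], [-3.0, 8.5], [-4.0, 13.0], [-4.5, 17.5]]
10 0.282 [[-0.5, 4.0], [-0.5, 8.5], [0.0, 13.0], [0.5, 17.5]]
11 0.582 [[1.0, 4.5], [2.5, 9.0], [4.0, 13.0], [6.0, 17.0]]
12 0.882 [[2.0, 4.0], [5.0, 7.5], [7.5, 11.0], [10.5, 14.5]]
13 1.182 [[3.5, 3.0], [7.0, 6.0], [10.5, 8.5], [14.5, 10.5]]
14 1.482 [[4.0, 2.0], [8.5, 3.5], [12.5, 5.0], [17.0, 6.0]]
15 1.782 [[4.5, 0.5], [9.0, 1.0], [13.5, 1.0], [18.0, 0.5]]
16 2.082 [[4.5, -0.5], [9.0, -1.5], [13.0, -3.0], [17.5, -4.5]]
```

Call:
servo_tool:
  rows:
    - [[18.3,0.5,-4,0,0,0,0],[18.3,0.5,-8.5,0,0,0,0]]

```text
clock: 16.12
position: [532.7, 41.9, 108.2]
ee_rot: [-0.048, 0.999, 0.0, 0.002]
contact_force: [0.6, 0.3, 7.8]
gripper_width: 18.7
grasp_force: 33.9
```

Call:
servo_tool:
  rows:
    - [[18.3,-0.5,-4.5,0,0,0,0],[18.3,-1,-9,0,0,0,0],[18.3,-2,-13.5,0,0,0,0],[18.3,-3,-18,0,0,0,0]]

```text
clock: 16.62
position: [537.7, 24.1, 108.3]
ee_rot: [-0.048, 0.999, 0.0, 0.002]
contact_force: [0.5, 1.1, 7.2]
gripper_width: 19.1
grasp_force: 33.9
```

Call:
servo_tool:
  rows:
    - [[18.3,-2,-4,0,0,0,0],[18.3,-4,-8,0,0,0,0],[18.3,-6,-12,0,0,0,0],[18.3,-8.5,-16,0,0,0,0]]

```text
clock: 17.12
position: [547.6, 9.0, 108.2]
ee_rot: [-0.048, 0.999, 0.0, 0.002]
contact_force: [-0.1, 1.5, 8.2]
gripper_width: 19.1
grasp_force: 33.9
```

Call:
servo_tool:
  rows:
    - [[18.3,-3,-3.5,0,0,0,0],[18.3,-6,-6.5,0,0,0,0],[18.3,-9,-9.5,0,0,0,0],[18.3,-12.5,-12.5,0,0,0,0]]

```text
clock: 17.62
position: [561.2, -2.3, 108.2]
ee_rot: [-0.048, 0.999, 0.0, 0.002]
contact_force: [-0.4, 2.4, 8.9]
gripper_width: 18.8
grasp_force: 33.9
```

Call:
servo_tool:
  rows:
    - [[18.3,-4,-2.5,0,0,0,0],[18.3,-7.5,-5,0,0,0,0],[18.3,-11.5,-7,0,0,0,0],[18.3,-16,-8.5,0,0,0,0]]

```text
clock: 18.12
position: [577.7, -9.2, 108.2]
ee_rot: [-0.048, 0.999, 0.0, 0.002]
contact_force: [0.1, 1.7, 9.1]
gripper_width: 19.1
grasp_force: 33.9
```

Call:
servo_tool:
  rows:
    - [[18.3,-4,-1.5,0,0,0,0],[18.3,-8.5,-2.5,0,0,0,0],[18.3,-13,-3,0,0,0,0],[18.3,-17.5,-3.5,0,0,0,0]]

```text
clock: 18.62
position: [595.3, -10.9, 108.3]
ee_rot: [-0.048, 0.999, 0.0, 0.002]
contact_force: [-1.7, 2.1, 8.4]
gripper_width: 19.2
grasp_force: 33.9
```

Call:
servo_tool:
  rows:
    - [[18.3,-4.5,0,0,0,0,0],[18.3,-9,0.5,0,0,0,0],[18.3,-13.5,1,0,0,0,0],[18.3,-18,2,0,0,0,0]]

```text
clock: 19.12
position: [612.7, -7.5, 108.3]
ee_rot: [-0.048, 0.999, 0.0, 0.001]
contact_force: [-1.0, 1.8, 7.9]
gripper_width: 19.0
grasp_force: 33.9
```

Call:
servo_tool:
  rows:
    - [[18.3,-4,1.5,0,0,0,0],[18.3,-8.5,3,0,0,0,0],[18.3,-12.5,5,0,0,0,0],[18.3,-16.5,7,0,0,0,0]]

```text
clock: 19.62
position: [628.3, 0.9, 108.3]
ee_rot: [-0.048, 0.999, -0.0, 0.001]
contact_force: [-2.2, 1.5, 8.4]
gripper_width: 18.9
grasp_force: 33.9
```

Call:
servo_tool:
  rows:
    - [[18.3,-3.5,2.5,0,0,0,0],[18.3,-7,5.5,0,0,0,0],[18.3,-10.5,8.5,0,0,0,0],[18.3,-13.5,12,0,0,0,0]]

```text
clock: 20.12
position: [640.9, 13.8, 108.3]
ee_rot: [-0.048, 0.999, -0.0, 0.002]
contact_force: [0.5, -0.7, 7.6]
gripper_width: 18.6
grasp_force: 33.9
```

Call:
servo_tool:
  rows:
    - [[18.3,-2.5,3.5,0,0,0,0],[18.3,-5.5,7,0,0,0,0],[18.3,-7.5,11,0,0,0,0],[18.3,-9.5,15,0,0,0,0]]

```text
clock: 20.62
position: [649.1, 29.7, 108.3]
ee_rot: [-0.048, 0.999, -0.0, 0.002]
contact_force: [0.0, -1.2, 7.2]
gripper_width: 18.9
grasp_force: 33.9
```

Call:
servo_tool:
  rows:
    - [[18.3,-1.5,4,0,0,0,0],[18.3,-3,8.5,0,0,0,0],[18.3,-4,13,0,0,0,0],[18.3,-4.5,17.5,0,0,0,0]]

```text
clock: 21.12
position: [652.3, 47.6, 108.3]
ee_rot: [-0.048, 0.999, -0.0, 0.002]
contact_force: [1.4, -0.7, 5.3]
gripper_width: 18.7
grasp_force: 33.9
```

Call:
servo_tool:
  rows:
    - [[18.3,-0.5,4,0,0,0,0],[18.3,-0.5,8.5,0,0,0,0],[18.3,0,13,0,0,0,0],[18.3,0.5,17.5,0,0,0,0]]

```text
clock: 21.62
position: [650.1, 65.2, 108.3]
ee_rot: [-0.048, 0.999, 0.0, 0.002]
contact_force: [0.4, -0.2, 5.7]
gripper_width: 19.1
grasp_force: 33.8
```

Call:
servo_tool:
  rows:
    - [[18.3,1,4.5,0,0,0,0],[18.3,2.5,9,0,0,0,0],[18.3,4,13,0,0,0,0],[18.3,6,17,0,0,0,0]]

```text
clock: 22.12
position: [642.7, 81.7, 108.3]
ee_rot: [-0.048, 0.999, 0.0, 0.002]
contact_force: [1.8, -0.3, 5.5]
gripper_width: 18.6
grasp_force: 33.8
```

Call:
servo_tool:
  rows:
    - [[18.3,2,4,0,0,0,0],[18.3,5,7.5,0,0,0,0],[18.3,7.5,11,0,0,0,0],[18.3,10.5,14.5,0,0,0,0]]

```text
clock: 22.62
position: [630.7, 95.2, 108.3]
ee_rot: [-0.048, 0.999, 0.0, 0.002]
contact_force: [1.2, -0.5, 8.5]
gripper_width: 19.0
grasp_force: 33.7
```

Call:
servo_tool:
  rows:
    - [[18.3,3.5,3,0,0,0,0],[18.3,7,6,0,0,0,0],[18.3,10.5,8.5,0,0,0,0],[18.3,14.5,10.5,0,0,0,0]]

```text
clock: 23.12
position: [615.1, 104.5, 108.3]
ee_rot: [-0.048, 0.999, 0.0, 0.002]
contact_force: [1.5, 0.3, 7.3]
gripper_width: 19.1
grasp_force: 33.8
```

Call:
servo_tool:
  rows:
    - [[18.3,4,2,0,0,0,0],[18.3,8.5,3.5,0,0,0,0],[18.3,12.5,5,0,0,0,0],[18.3,17,6,0,0,0,0]]

```text
clock: 23.62
position: [597.6, 108.8, 108.3]
ee_rot: [-0.048, 0.999, 0.0, 0.002]
contact_force: [0.9, -0.2, 7.4]
gripper_width: 19.1
grasp_force: 33.8
```

Call:
servo_tool:
  rows:
    - [[18.3,4.5,0.5,0,0,0,0],[18.3,9,1,0,0,0,0],[18.3,13.5,1,0,0,0,0],[18.3,18,0.5,0,0,0,0]]

```text
clock: 24.12
position: [579.6, 107.7, 108.2]
ee_rot: [-0.048, 0.999, 0.001, 0.002]
contact_force: [1.1, 1.3, 7.2]
gripper_width: 19.3
grasp_force: 33.9
```

Call:
servo_tool:
  rows:
    - [[18.3,4.5,-0.5,0,0,0,0],[18.3,9,-1.5,0,0,0,0],[18.3,13,-3,0,0,0,0],[18.3,17.5,-4.5,0,0,0,0]]

```text
clock: 24.62
position: [562.8, 101.4, 108.2]
ee_rot: [-0.048, 0.999, 0.0, 0.002]
contact_force: [0.7, -2.0, 8.1]
gripper_width: 18.8
grasp_force: 33.9
```

There is still no clear rise, so I'll check that the disc really follows the hand.

```bash
python3 - <<'E'
from h import *
im=arm.get_image('top');cv2.imwrite('pics/top3.png',im[:,:,::-1]);sd=arm.get_image('side')[:,:,::-1]
cv2.imwrite('pics/side3.png',sd)
a=cv2.resize(im[90:260,215:370,::-1],None,fx=2.5,fy=2.5,interpolation=2)
b=cv2.resize(sd[130:260,240:440],None,fx=2,fy=2,interpolation=2)
W=np.zeros((425,800,3),np.uint8);W[:a.shape[0],:a.shape[1]]=a;W[:b.shape[0],390:390+b.shape[1]]=b
cv2.imwrite('pics/chk3.png',W)
E
```

```text
(no output)
```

View pics/chk3.png

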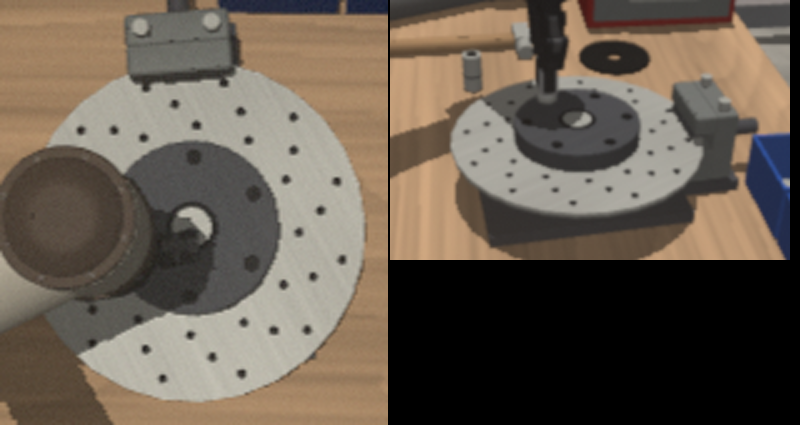

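The disc does follow: its hub holes have turned about 0.45 rad, matching the handle. Next I'll see whether the arm is actually moving at the instant the force is reported.

```bash
python3 - <<'E'
from arc import *
t=2.082
for k in range(4):
    print(k,round(t+.3,3),[r[1:3] for r in rows(t+.075*np.arange(5))]);t+=0.3
E
```

```text
0 2.382 [[4.0, -2.0], [7.5, -4.5], [11.5, -7.0], [15.0, -10.0]]
1 2.682 [[3.0, -3.0], [6.0, -6.0], [9.0, -9.5], [11.5, -13.5]]
2 2.982 [[2.0, -4.0], [4.0, -8.0], [6.0, -12.0], [7.0, -16.5]]
3 3.282 [[1.0, -4.5], [1.5, -9.0], [2.0, -13.0], [2.0, -17.5]]
```

Call:
servo_tool:
  rows:
    - [[18.3,4,-1.5,0,0,0,0],[18.3,8,-3.5,0,0,0,0],[18.3,12,-5.5,0,0,0,0],[18.3,15.5,-8,0,0,0,0]]

```text
clock: 25.22
position: [549.3, 91.1, 108.3]
ee_rot: [-0.048, 0.999, -0.0, 0.003]
contact_force: [6.4, -5.3, 5.0]
gripper_width: 18.8
grasp_force: 33.7
```

```bash
python3 - <<'E'
from arc import *
s=arm.read_state();print(s['clock'],s['position'],s['contact_force'],np.round(s['joint_vel'],4))
arm.get_image('top')
s=arm.read_state();print(s['clock'],s['position'],s['contact_force'],np.round(s['joint_vel'],4))
E
```

```text
25.225 [549.33330302  91.13730741 108.25091122] [ 6.35093313 -5.27622805  4.98664504] [-0.0192 -0.0394 -0.0692  0.0041  0.0353  0.0158]
25.275 [548.7945258   90.56940305 108.27460726] [ 4.79693821 -5.83926043  6.36420638] [-0.0017  0.0016  0.0073  0.0023 -0.0115 -0.0027]
```

The arm is moving when it is sampled, and that radial force was my own 2 mm rounding slip. I'll cover the remaining stretch at 0.15 rad spacing.

Call:
servo_tool:
  rows:
    - [[18.3,2.5,-5,0,0,0,0],[18.3,5.5,-8,0,0,0,0]]

```text
clock: 25.52
position: [543.3, 83.5, 108.2]
ee_rot: [-0.048, 0.999, 0.001, 0.002]
contact_force: [0.4, -0.2, 8.7]
gripper_width: 18.6
grasp_force: 34.2
```

Call:
servo_tool:
  rows:
    - [[18.3,3,-3.5,0,0,0,0],[18.3,5.5,-7.5,0,0,0,0]]

```text
clock: 25.78
position: [538.6, 75.7, 108.2]
ee_rot: [-0.048, 0.999, 0.001, 0.002]
contact_force: [0.0, 0.8, 9.5]
gripper_width: 18.8
grasp_force: 34.1
```

Call:
servo_tool:
  rows:
    - [[18.3,2,-4,0,0,0,0],[18.3,4,-8,0,0,0,0]]

```text
clock: 26.02
position: [535.2, 67.3, 108.2]
ee_rot: [-0.048, 0.999, 0.001, 0.002]
contact_force: [-0.1, 1.0, 8.5]
gripper_width: 19.1
grasp_force: 34.1
```

Call:
servo_tool:
  rows:
    - [[18.3,2,-4,0,0,0,0],[18.3,3,-8.5,0,0,0,0]]

```text
clock: 26.28
position: [533.1, 58.5, 108.2]
ee_rot: [-0.048, 0.999, 0.001, 0.002]
contact_force: [-0.5, 1.6, 10.6]
gripper_width: 18.8
grasp_force: 34.1
```

Call:
servo_tool:
  rows:
    - [[18.3,1,-4.5,0,0,0,0],[18.3,1.5,-9,0,0,0,0]]

```text
clock: 26.52
position: [532.4, 49.3, 108.2]
ee_rot: [-0.048, 0.999, 0.0, 0.002]
contact_force: [-0.5, 0.7, 10.4]
gripper_width: 18.8
grasp_force: 34.1
```

```bash
python3 - <<'E'
from arc import *
D="""532.7 41.9 .6 .3;537.7 24.1 .5 1.1;547.6 9 -.1 1.5;561.2 -2.3 -.4 2.4;577.7 -9.2 .1 1.7;595.3 -10.9 -1.7 2.1;612.7 -7.5 -1 1.8;628.3 .9 -2.2 1.5;640.9 13.8 .5 -.7;649.1 29.7 0 -1.2;652.3 47.6 1.4 -.7;650.1 65.2 .4 -.2;642.7 81.7 1.8 -.3;630.7 95.2 1.2 -.5;615.1 104.5 1.5 .3;597.6 108.8 .9 -.2;579.6 107.7 1.1 1.3;562.8 101.4 .7 -2;549.3 91.1 6.4 -5.3;543.3 83.5 .4 -.2;538.6 75.7 0 .8;535.2 67.3 -.1 1;533.1 58.5 -.5 1.6;532.4 49.3 -.5 .7"""
D=np.array([[float(v) for v in r.split()] for r in D.split(';')])
tc=np.r_[-3.018+.3*np.arange(19),2.532+.15*np.arange(5)];tc[18]=2.382
c=np.array([592.33,49.02])
for k,d in enumerate(D):
    r=d[:2]-c;t=np.arctan2(r[1],r[0]);tm=np.array([-np.sin(t),np.cos(t)])
    print(round(tc[k],3),'lag',round(((t-tc[k]+np.pi)%(2*np.pi)-np.pi),3),'drag',round(-d[2:]@tm,2),'rad',round(d[2:]@r/np.hypot(*r),2),'R',round(np.hypot(*r),1))
E
```

```text
-3.018 lag -0.005 drag 0.23 rad -0.63 R 60.1
-2.718 lag 0.004 drag 0.79 rad -0.91 R 60.0
-2.418 lag 0.006 drag 1.18 rad -0.93 R 60.0
-2.118 lag 0.002 drag 1.59 rad -1.84 R 60.0
-1.818 lag 0.001 drag 0.32 rad -1.67 R 60.0
-1.518 lag -0.003 drag 1.59 rad -2.18 R 60.0
-1.218 lag -0.007 drag 0.33 rad -2.03 R 60.1
-0.918 lag -0.011 drag 0.86 rad -2.52 R 60.1
-0.618 lag -0.009 drag 0.27 rad 0.82 R 60.0
-0.318 lag -0.01 drag 1.14 rad 0.39 R 60.0
-0.018 lag -0.006 drag 0.67 rad 1.42 R 60.0
0.282 lag -0.009 drag 0.3 rad 0.33 R 60.0
0.582 lag -0.006 drag 1.23 rad 1.35 R 60.0
0.882 lag -0.004 drag 1.24 rad 0.38 R 60.0
1.182 lag -0.001 drag 1.27 rad 0.85 R 60.0
1.482 lag 0.001 drag 0.91 rad -0.12 R 60.0
1.782 lag 0.002 drag 1.35 rad 1.04 R 60.0
2.082 lag 0.002 drag -0.37 rad -2.09 R 60.1
2.382 lag -0.015 drag 0.69 rad -8.28 R 60.2
2.532 lag -0.003 drag 0.07 rad -0.44 R 59.9
2.682 lag -0.001 drag 0.72 rad 0.36 R 60.0
2.832 lag -0.0 drag 0.92 rad 0.4 R 60.0
2.982 lag 0.001 drag 1.5 rad 0.75 R 60.0
3.132 lag 0.005 drag 0.7 rad 0.5 R 59.9
```

Nothing over 2 N at any sample. I'll do one finer pass with single-row calls, so there is a force reading every 0.1 rad.

```bash
python3 - <<'E'
from arc import *
t=-3.151+.1*np.arange(64)
p=np.array([P(x) for x in t]);d=np.diff(p,axis=0)
for k in range(0,63,10): print(k,round(t[k+1],3),d[k:k+10].tolist())
E
```

```text
0 -3.051 [[0.5, -6.0], [-0.5, -6.0], [-0.5, -5.5], [-1.5, -6.0], [-2.0, -5.5], [-2.5, -5.5], [-3.5, -5.0], [-3.5, -5.0], [-4.0, -4.5], [-4.5, -4.0]]
10 -2.051 [[-5.0, -3.5], [-5.0, -3.0], [-5.5, -2.5], [-5.5, -1.5], [-6.0, -1.5], [-6.0, -1.0], [-6.0, 0.0], [-6.0, 0.5], [-6.0, 1.0], [-5.5, 1.5]]
20 -1.051 [[-6.0, 2.5], [-5.0, 2.5], [-5.0, 3.5], [-5.0, 3.5], [-4.0, 4.5], [-4.0, 4.5], [-3.5, 5.0], [-2.5, 5.0], [-2.5, 5.5], [-1.5, 6.0]]
30 -0.051 [[-1.5, 6.0], [-0.5, 6.0], [0.0, 6.0], [0.5, 5.5], [1.5, 6.0], [1.5, 6.0], [2.5, 5.5], [3.0, 5.0], [3.5, 5.0], [4.0, 4.5]]
40 0.949 [[4.0, 4.5], [5.0, 3.5], [5.0, 3.0], [5.0, 3.0], [6.0, 2.0], [5.5, 1.5], [6.0, 1.0], [6.0, 0.5], [6.0, 0.0], [6.0, -1.0]]
50 1.949 [[6.0, -1.5], [5.5, -2.0], [5.5, -2.5], [5.0, -3.0], [5.0, -3.5], [4.5, -4.0], [4.0, -4.5], [3.5, -5.0], [3.0, -5.0], [2.5, -5.5]]
60 2.949 [[2.0, -5.5], [1.5, -6.0], [1.0, -6.0]]
```

Call:
servo_tool:
  rows:
    - [[18.3,0.5,-6,0,0,0,0]]

```text
clock: 26.65
position: [532.6, 43.4, 108.2]
ee_rot: [-0.048, 0.999, 0.0, 0.002]
contact_force: [0.4, 1.0, 9.8]
gripper_width: 19.1
grasp_force: 34.1
```

Call:
servo_tool:
  rows:
    - [[18.3,-0.5,-6,0,0,0,0]]

```text
clock: 26.78
position: [533.5, 37.3, 108.2]
ee_rot: [-0.048, 0.999, 0.0, 0.002]
contact_force: [-0.9, 0.9, 9.2]
gripper_width: 19.2
grasp_force: 34.1
```

Call:
servo_tool:
  rows:
    - [[18.3,-0.5,-5.5,0,0,0,0]]

```text
clock: 26.9
position: [534.8, 32.0, 108.2]
ee_rot: [-0.048, 0.999, 0.0, 0.002]
contact_force: [1.2, 1.6, 8.8]
gripper_width: 18.8
grasp_force: 34.1
```

Call:
servo_tool:
  rows:
    - [[18.3,-1.5,-6,0,0,0,0]]

```text
clock: 27.02
position: [536.8, 26.2, 108.2]
ee_rot: [-0.048, 0.999, 0.0, 0.002]
contact_force: [0.1, 2.1, 8.4]
gripper_width: 19.1
grasp_force: 34.1
```

Call:
servo_tool:
  rows:
    - [[18.3,-2,-5.5,0,0,0,0]]

```text
clock: 27.15
position: [539.4, 20.8, 108.2]
ee_rot: [-0.048, 0.999, 0.0, 0.002]
contact_force: [0.2, 0.9, 8.0]
gripper_width: 19.1
grasp_force: 34.1
```

Call:
servo_tool:
  rows:
    - [[18.3,-2.5,-5.5,0,0,0,0]]

```text
clock: 27.28
position: [542.5, 15.7, 108.2]
ee_rot: [-0.048, 0.999, 0.0, 0.002]
contact_force: [0.6, 1.7, 8.8]
gripper_width: 18.8
grasp_force: 34.1
```

Call:
servo_tool:
  rows:
    - [[18.3,-3.5,-5,0,0,0,0]]

```text
clock: 27.4
position: [546.1, 10.8, 108.2]
ee_rot: [-0.048, 0.999, 0.0, 0.002]
contact_force: [-0.4, 0.6, 9.4]
gripper_width: 18.9
grasp_force: 34.1
```

Call:
servo_tool:
  rows:
    - [[18.3,-3.5,-5,0,0,0,0]]

```text
clock: 27.52
position: [550.2, 6.3, 108.2]
ee_rot: [-0.048, 0.999, 0.0, 0.002]
contact_force: [0.9, 0.6, 7.8]
gripper_width: 18.8
grasp_force: 34.1
```

Call:
servo_tool:
  rows:
    - [[18.3,-4,-4.5,0,0,0,0]]

```text
clock: 27.65
position: [554.7, 2.2, 108.2]
ee_rot: [-0.048, 0.999, 0.0, 0.002]
contact_force: [1.1, 1.9, 9.3]
gripper_width: 18.8
grasp_force: 34.1
```

Call:
servo_tool:
  rows:
    - [[18.3,-4.5,-4,0,0,0,0]]

```text
clock: 27.78
position: [559.6, -1.3, 108.2]
ee_rot: [-0.048, 0.999, 0.0, 0.002]
contact_force: [-0.6, 2.5, 8.3]
gripper_width: 19.0
grasp_force: 34.1
```

Call:
servo_tool:
  rows:
    - [[18.3,-5,-3.5,0,0,0,0]]

```text
clock: 27.9
position: [564.8, -4.3, 108.2]
ee_rot: [-0.048, 0.999, 0.0, 0.002]
contact_force: [-0.5, 1.9, 9.2]
gripper_width: 19.0
grasp_force: 34.1
```

Call:
servo_tool:
  rows:
    - [[18.3,-5,-3,0,0,0,0]]

```text
clock: 28.02
position: [570.1, -6.7, 108.2]
ee_rot: [-0.048, 0.999, 0.0, 0.002]
contact_force: [0.2, 2.7, 8.9]
gripper_width: 19.3
grasp_force: 34.1
```

Call:
servo_tool:
  rows:
    - [[18.3,-5.5,-2.5,0,0,0,0]]

```text
clock: 28.15
position: [575.7, -8.7, 108.2]
ee_rot: [-0.048, 0.999, 0.0, 0.002]
contact_force: [-0.1, 2.1, 9.8]
gripper_width: 18.8
grasp_force: 34.1
```

Call:
servo_tool:
  rows:
    - [[18.3,-5.5,-1.5,0,0,0,0]]

```text
clock: 28.28
position: [581.0, -9.9, 108.3]
ee_rot: [-0.048, 0.999, 0.0, 0.002]
contact_force: [-0.6, 1.7, 9.2]
gripper_width: 18.8
grasp_force: 34.1
```

Call:
servo_tool:
  rows:
    - [[18.3,-6,-1.5,0,0,0,0]]

```text
clock: 28.4
position: [587.1, -10.8, 108.2]
ee_rot: [-0.048, 0.999, 0.0, 0.002]
contact_force: [-1.0, 0.9, 8.8]
gripper_width: 19.0
grasp_force: 34.1
```

Call:
servo_tool:
  rows:
    - [[18.3,-6,-1,0,0,0,0]]

```text
clock: 28.52
position: [593.2, -11.0, 108.3]
ee_rot: [-0.048, 0.999, 0.0, 0.002]
contact_force: [-1.6, 3.6, 9.9]
gripper_width: 19.1
grasp_force: 34.1
```

Call:
servo_tool:
  rows:
    - [[18.3,-6,0,0,0,0,0]]

```text
clock: 28.65
position: [599.0, -10.7, 108.2]
ee_rot: [-0.048, 0.999, 0.0, 0.001]
contact_force: [-1.4, 1.4, 9.8]
gripper_width: 18.6
grasp_force: 34.1
```

Call:
servo_tool:
  rows:
    - [[18.3,-6,0.5,0,0,0,0]]

```text
clock: 28.78
position: [604.8, -9.7, 108.2]
ee_rot: [-0.048, 0.999, 0.0, 0.001]
contact_force: [-0.7, 2.0, 9.1]
gripper_width: 18.9
grasp_force: 34.1
```

Call:
servo_tool:
  rows:
    - [[18.3,-6,1,0,0,0,0]]

```text
clock: 28.9
position: [610.6, -8.1, 108.2]
ee_rot: [-0.048, 0.999, 0.0, 0.001]
contact_force: [-0.9, 1.7, 9.4]
gripper_width: 18.8
grasp_force: 34.1
```

Call:
servo_tool:
  rows:
    - [[18.3,-5.5,1.5,0,0,0,0]]

```text
clock: 29.02
position: [616.0, -6.1, 108.2]
ee_rot: [-0.048, 0.999, 0.0, 0.001]
contact_force: [-1.6, -0.1, 8.8]
gripper_width: 18.9
grasp_force: 34.1
```

Call:
servo_tool:
  rows:
    - [[18.3,-6,2.5,0,0,0,0]]

```text
clock: 29.15
position: [621.6, -3.3, 108.2]
ee_rot: [-0.048, 0.999, -0.0, 0.001]
contact_force: [-0.8, -0.7, 8.0]
gripper_width: 18.9
grasp_force: 34.1
```

Call:
servo_tool:
  rows:
    - [[18.3,-5,2.5,0,0,0,0]]

```text
clock: 29.28
position: [626.5, -0.3, 108.3]
ee_rot: [-0.048, 0.999, -0.0, 0.001]
contact_force: [-1.4, -0.4, 8.8]
gripper_width: 19.1
grasp_force: 34.1
```

Call:
servo_tool:
  rows:
    - [[18.3,-5,3.5,0,0,0,0]]

```text
clock: 29.4
position: [631.2, 3.4, 108.3]
ee_rot: [-0.048, 0.999, -0.0, 0.001]
contact_force: [-0.2, -1.6, 8.1]
gripper_width: 18.8
grasp_force: 34.1
```

Call:
servo_tool:
  rows:
    - [[18.3,-5,3.5,0,0,0,0]]

```text
clock: 29.52
position: [635.7, 7.5, 108.3]
ee_rot: [-0.048, 0.999, -0.0, 0.001]
contact_force: [-0.6, -0.2, 9.9]
gripper_width: 19.0
grasp_force: 34.1
```

Call:
servo_tool:
  rows:
    - [[18.3,-4,4.5,0,0,0,0]]

```text
clock: 29.65
position: [639.7, 12.2, 108.3]
ee_rot: [-0.048, 0.999, -0.0, 0.002]
contact_force: [0.8, -1.5, 6.8]
gripper_width: 19.0
grasp_force: 34.1
```

Call:
servo_tool:
  rows:
    - [[18.3,-4,4.5,0,0,0,0]]

```text
clock: 29.78
position: [643.1, 17.1, 108.2]
ee_rot: [-0.048, 0.999, -0.0, 0.001]
contact_force: [-0.0, -0.8, 8.5]
gripper_width: 19.0
grasp_force: 34.1
```

Call:
servo_tool:
  rows:
    - [[18.3,-3.5,5,0,0,0,0]]

```text
clock: 29.9
position: [646.1, 22.4, 108.3]
ee_rot: [-0.048, 0.999, -0.0, 0.002]
contact_force: [-0.7, -0.8, 8.0]
gripper_width: 19.2
grasp_force: 34.1
```

Call:
servo_tool:
  rows:
    - [[18.3,-2.5,5,0,0,0,0]]

```text
clock: 30.02
position: [648.4, 27.7, 108.3]
ee_rot: [-0.048, 0.999, -0.0, 0.002]
contact_force: [1.7, -1.1, 7.7]
gripper_width: 18.8
grasp_force: 34.1
```

Call:
servo_tool:
  rows:
    - [[18.3,-2.5,5.5,0,0,0,0]]

```text
clock: 30.15
position: [650.3, 33.4, 108.3]
ee_rot: [-0.048, 0.999, -0.0, 0.002]
contact_force: [-1.4, -1.9, 8.0]
gripper_width: 19.0
grasp_force: 34.1
```

Call:
servo_tool:
  rows:
    - [[18.3,-1.5,6,0,0,0,0]]

```text
clock: 30.28
position: [651.6, 39.6, 108.3]
ee_rot: [-0.048, 0.999, -0.0, 0.002]
contact_force: [1.5, -2.3, 6.6]
gripper_width: 18.7
grasp_force: 34.1
```

Call:
servo_tool:
  rows:
    - [[18.3,-1.5,6,0,0,0,0]]

```text
clock: 30.4
position: [652.2, 45.8, 108.3]
ee_rot: [-0.048, 0.999, -0.0, 0.002]
contact_force: [0.2, -0.5, 7.0]
gripper_width: 19.1
grasp_force: 34.1
```

Call:
servo_tool:
  rows:
    - [[18.3,-0.5,6,0,0,0,0]]

```text
clock: 30.52
position: [652.3, 51.8, 108.3]
ee_rot: [-0.048, 0.999, -0.0, 0.002]
contact_force: [1.4, -1.1, 6.6]
gripper_width: 19.2
grasp_force: 34.1
```

Call:
servo_tool:
  rows:
    - [[18.3,0,6,0,0,0,0]]

```text
clock: 30.65
position: [651.7, 57.9, 108.3]
ee_rot: [-0.048, 0.999, 0.0, 0.002]
contact_force: [0.0, -0.5, 6.8]
gripper_width: 19.0
grasp_force: 34.1
```

Call:
servo_tool:
  rows:
    - [[18.3,0.5,5.5,0,0,0,0]]

```text
clock: 30.78
position: [650.6, 63.4, 108.3]
ee_rot: [-0.048, 0.999, 0.0, 0.002]
contact_force: [0.2, -1.2, 7.7]
gripper_width: 18.9
grasp_force: 34.1
```

Call:
servo_tool:
  rows:
    - [[18.3,1.5,6,0,0,0,0]]

```text
clock: 30.9
position: [648.8, 69.3, 108.3]
ee_rot: [-0.048, 0.999, 0.0, 0.002]
contact_force: [1.1, -0.6, 5.9]
gripper_width: 19.2
grasp_force: 34.1
```

Call:
servo_tool:
  rows:
    - [[18.3,1.5,6,0,0,0,0]]

```text
clock: 31.02
position: [646.4, 75.1, 108.3]
ee_rot: [-0.048, 0.999, 0.0, 0.002]
contact_force: [0.4, -0.7, 8.1]
gripper_width: 18.9
grasp_force: 34.1
```

Call:
servo_tool:
  rows:
    - [[18.3,2.5,5.5,0,0,0,0]]

```text
clock: 31.15
position: [643.5, 80.4, 108.3]
ee_rot: [-0.048, 0.999, 0.0, 0.002]
contact_force: [0.9, -0.7, 6.9]
gripper_width: 18.8
grasp_force: 34.1
```

Call:
servo_tool:
  rows:
    - [[18.3,3,5,0,0,0,0]]

```text
clock: 31.28
position: [640.2, 85.2, 108.3]
ee_rot: [-0.048, 0.999, 0.0, 0.002]
contact_force: [2.9, -1.1, 4.5]
gripper_width: 19.2
grasp_force: 33.9
```

Call:
servo_tool:
  rows:
    - [[18.3,3.5,5,0,0,0,0]]

```text
clock: 31.4
position: [636.6, 89.5, 108.3]
ee_rot: [-0.048, 0.999, 0.0, 0.003]
contact_force: [2.2, -1.2, 7.2]
gripper_width: 18.7
grasp_force: 33.8
```

Call:
servo_tool:
  rows:
    - [[18.3,4,4.5,0,0,0,0]]

```text
clock: 31.52
position: [632.1, 93.9, 108.3]
ee_rot: [-0.048, 0.999, 0.0, 0.003]
contact_force: [1.7, 0.2, 7.5]
gripper_width: 18.9
grasp_force: 33.8
```

Call:
servo_tool:
  rows:
    - [[18.3,4,4.5,0,0,0,0]]

```text
clock: 31.65
position: [627.1, 97.9, 108.3]
ee_rot: [-0.048, 0.999, 0.0, 0.002]
contact_force: [0.2, -1.2, 7.6]
gripper_width: 19.1
grasp_force: 33.9
```

Call:
servo_tool:
  rows:
    - [[18.3,5,3.5,0,0,0,0]]

```text
clock: 31.78
position: [622.0, 101.2, 108.2]
ee_rot: [-0.048, 0.999, 0.0, 0.002]
contact_force: [1.3, 0.6, 7.3]
gripper_width: 19.2
grasp_force: 33.9
```

Call:
servo_tool:
  rows:
    - [[18.3,5,3,0,0,0,0]]

```text
clock: 31.9
position: [616.7, 103.9, 108.3]
ee_rot: [-0.048, 0.999, 0.001, 0.002]
contact_force: [1.5, 0.9, 7.5]
gripper_width: 18.9
grasp_force: 33.9
```

Call:
servo_tool:
  rows:
    - [[18.3,5,3,0,0,0,0]]

```text
clock: 32.02
position: [611.2, 106.0, 108.3]
ee_rot: [-0.048, 0.999, 0.0, 0.002]
contact_force: [0.5, -1.1, 7.9]
gripper_width: 19.1
grasp_force: 33.9
```

Call:
servo_tool:
  rows:
    - [[18.3,6,2,0,0,0,0]]

```text
clock: 32.15
position: [605.2, 107.6, 108.3]
ee_rot: [-0.048, 0.999, 0.0, 0.002]
contact_force: [0.9, 0.2, 7.1]
gripper_width: 19.0
grasp_force: 33.9
```

Call:
servo_tool:
  rows:
    - [[18.3,5.5,1.5,0,0,0,0]]

```text
clock: 32.28
position: [599.5, 108.6, 108.3]
ee_rot: [-0.048, 0.999, 0.0, 0.002]
contact_force: [1.0, -0.2, 7.5]
gripper_width: 19.0
grasp_force: 33.9
```

There's a small bump near handle angle 0.65–0.75: drag about 2.5 N, with the tool tilt and grip reading shifting too. I'll go back over it more slowly and finely.

```bash
python3 - <<'E'
from arc import *
print([r[1:3] for r in rows(np.r_[1.449,1.374,1.299,1.224,1.149,1.074,0.999])])
t=.999-.05*np.arange(15)
p=np.array([P(x) for x in t]);d=np.diff(p,axis=0)
print(d.tolist())
E
```

```text
[[-4.0, -1.0], [-8.5, -2.5], [-12.5, -4.5], [-16.5, -6.5], [-20.5, -8.5], [-24.0, -11.5]]
[[-2.5, -1.5], [-2.0, -2.5], [-2.0, -2.0], [-2.0, -2.0], [-2.0, -2.5], [-2.0, -2.5], [-1.5, -2.5], [-1.5, -2.5], [-1.5, -2.5], [-1.0, -3.0], [-1.5, -2.5], [-0.5, -3.0], [-1.0, -3.0], [-1.0, -3.0]]
```

Call:
servo_tool:
  rows:
    - [[18.3,-4,-1,0,0,0,0],[18.3,-8.5,-2.5,0,0,0,0],[18.3,-12.5,-4.5,0,0,0,0],[18.3,-16.5,-6.5,0,0,0,0],[18.3,-20.5,-8.5,0,0,0,0],[18.3,-24,-11.5,0,0,0,0]]

```text
clock: 33.02
position: [624.5, 99.6, 108.3]
ee_rot: [-0.048, 0.999, 0.001, 0.002]
contact_force: [-0.1, 1.6, 7.9]
gripper_width: 18.9
grasp_force: 34.1
```

Call:
servo_tool:
  rows:
    - [[18.3,-2.5,-1.5,0,0,0,0]]

```text
clock: 33.15
position: [626.0, 98.7, 108.3]
ee_rot: [-0.048, 0.999, 0.001, 0.001]
contact_force: [-5.8, 4.7, 11.7]
gripper_width: 19.0
grasp_force: 34.3
```

Call:
servo_tool:
  rows:
    - [[18.3,-2,-2.5,0,0,0,0]]

```text
clock: 33.28
position: [628.4, 96.9, 108.3]
ee_rot: [-0.048, 0.999, 0.001, 0.001]
contact_force: [-0.9, 3.0, 8.0]
gripper_width: 18.8
grasp_force: 34.1
```

Call:
servo_tool:
  rows:
    - [[18.3,-2,-2,0,0,0,0]]

```text
clock: 33.4
position: [631.3, 94.7, 108.3]
ee_rot: [-0.048, 0.999, 0.001, 0.002]
contact_force: [-0.3, 2.3, 8.5]
gripper_width: 18.9
grasp_force: 34.0
```

Call:
servo_tool:
  rows:
    - [[18.3,-2,-2,0,0,0,0]]

```text
clock: 33.52
position: [633.5, 92.7, 108.3]
ee_rot: [-0.048, 0.999, 0.001, 0.002]
contact_force: [-1.2, 2.6, 7.2]
gripper_width: 19.1
grasp_force: 34.0
```

Call:
servo_tool:
  rows:
    - [[18.3,-2,-2.5,0,0,0,0]]

```text
clock: 33.65
position: [635.8, 90.3, 108.2]
ee_rot: [-0.048, 0.999, 0.001, 0.002]
contact_force: [-0.2, 2.1, 8.5]
gripper_width: 19.0
grasp_force: 34.0
```

Call:
servo_tool:
  rows:
    - [[18.3,-2,-2.5,0,0,0,0]]

```text
clock: 33.78
position: [638.1, 87.8, 108.3]
ee_rot: [-0.048, 0.999, 0.001, 0.002]
contact_force: [0.6, 0.7, 7.1]
gripper_width: 19.2
grasp_force: 34.0
```

Call:
servo_tool:
  rows:
    - [[18.3,-1.5,-2.5,0,0,0,0]]

```text
clock: 33.9
position: [640.0, 85.5, 108.3]
ee_rot: [-0.048, 0.999, 0.001, 0.002]
contact_force: [1.2, 1.3, 7.1]
gripper_width: 19.0
grasp_force: 34.0
```

Call:
servo_tool:
  rows:
    - [[18.3,-1.5,-2.5,0,0,0,0]]

```text
clock: 34.02
position: [641.7, 83.1, 108.3]
ee_rot: [-0.048, 0.999, 0.001, 0.002]
contact_force: [0.4, 1.8, 7.2]
gripper_width: 19.0
grasp_force: 34.0
```

Call:
servo_tool:
  rows:
    - [[18.3,-1.5,-2.5,0,0,0,0]]

```text
clock: 34.15
position: [643.3, 80.7, 108.3]
ee_rot: [-0.048, 0.999, 0.0, 0.002]
contact_force: [0.0, 1.1, 8.5]
gripper_width: 19.0
grasp_force: 34.0
```

Call:
servo_tool:
  rows:
    - [[18.3,-1,-3,0,0,0,0]]

```text
clock: 34.28
position: [644.9, 78.0, 108.3]
ee_rot: [-0.048, 0.999, 0.001, 0.002]
contact_force: [-0.4, 1.3, 7.3]
gripper_width: 18.9
grasp_force: 34.0
```

Call:
servo_tool:
  rows:
    - [[18.3,-1.5,-2.5,0,0,0,0]]

```text
clock: 34.4
position: [646.3, 75.4, 108.3]
ee_rot: [-0.048, 0.999, 0.0, 0.002]
contact_force: [0.3, 1.5, 8.4]
gripper_width: 19.0
grasp_force: 34.0
```

Call:
servo_tool:
  rows:
    - [[18.3,-0.5,-3,0,0,0,0]]

```text
clock: 34.52
position: [647.5, 72.6, 108.3]
ee_rot: [-0.048, 0.999, 0.001, 0.002]
contact_force: [1.3, 2.0, 7.0]
gripper_width: 19.2
grasp_force: 34.0
```

```bash
python3 - <<'E'
from arc import *
t=.399+.05*np.arange(21)
d=np.diff(np.array([P(x) for x in t]),axis=0)
print(d.tolist())
E
```

```text
[[0.5, 3.0], [1.5, 2.5], [1.0, 3.0], [1.5, 2.5], [1.5, 2.5], [1.5, 2.5], [2.0, 2.5], [2.0, 2.5], [2.0, 2.0], [2.0, 2.0], [2.0, 2.5], [2.5, 1.5], [2.5, 2.0], [2.5, 1.5], [2.5, 1.5], [2.5, 1.5], [2.5, 1.5], [3.0, 1.0], [3.0, 1.0], [2.5, 1.0]]
```

Call:
servo_tool:
  rows:
    - [[18.3,0.5,3,0,0,0,0],[18.3,2,5.5,0,0,0,0],[18.3,3,8.5,0,0,0,0],[18.3,4.5,11,0,0,0,0]]

```text
clock: 35.02
position: [641.9, 82.8, 108.3]
ee_rot: [-0.048, 0.999, 0.0, 0.002]
contact_force: [1.9, -0.0, 6.5]
gripper_width: 19.3
grasp_force: 34.0
```

Call:
servo_tool:
  rows:
    - [[18.3,1.5,2.5,0,0,0,0]]

```text
clock: 35.15
position: [640.4, 85.0, 108.3]
ee_rot: [-0.048, 0.999, 0.0, 0.003]
contact_force: [3.7, -2.7, 5.0]
gripper_width: 18.8
grasp_force: 34.0
```

Call:
servo_tool:
  rows:
    - [[18.3,1.5,2.5,0,0,0,0]]

```text
clock: 35.28
position: [639.4, 86.3, 108.3]
ee_rot: [-0.048, 0.999, -0.001, 0.003]
contact_force: [6.4, -7.0, 3.0]
gripper_width: 18.9
grasp_force: 33.8
```

Call:
servo_tool:
  rows:
    - [[18.3,2,2.5,0,0,0,0]]

```text
clock: 35.4
position: [636.9, 89.2, 108.3]
ee_rot: [-0.048, 0.999, 0.0, 0.003]
contact_force: [2.5, -1.3, 6.3]
gripper_width: 19.3
grasp_force: 34.0
```

Call:
servo_tool:
  rows:
    - [[18.3,2,2.5,0,0,0,0]]

```text
clock: 35.52
position: [634.3, 91.9, 108.3]
ee_rot: [-0.048, 0.999, 0.0, 0.003]
contact_force: [2.3, -0.6, 5.9]
gripper_width: 18.6
grasp_force: 34.0
```

Call:
servo_tool:
  rows:
    - [[18.3,2,2,0,0,0,0]]

```text
clock: 35.65
position: [632.1, 94.0, 108.3]
ee_rot: [-0.048, 0.999, 0.0, 0.003]
contact_force: [1.6, 0.6, 7.0]
gripper_width: 19.3
grasp_force: 34.0
```

Call:
servo_tool:
  rows:
    - [[18.3,2,2,0,0,0,0]]

```text
clock: 35.78
position: [629.8, 95.9, 108.3]
ee_rot: [-0.048, 0.999, 0.0, 0.003]
contact_force: [1.5, 0.0, 6.5]
gripper_width: 19.2
grasp_force: 34.0
```

Call:
servo_tool:
  rows:
    - [[18.3,2,2.5,0,0,0,0]]

```text
clock: 35.9
position: [627.2, 97.9, 108.3]
ee_rot: [-0.048, 0.999, 0.0, 0.002]
contact_force: [0.0, -0.3, 7.0]
gripper_width: 19.1
grasp_force: 34.1
```

Call:
servo_tool:
  rows:
    - [[18.3,2.5,1.5,0,0,0,0]]

```text
clock: 36.02
position: [624.8, 99.5, 108.3]
ee_rot: [-0.048, 0.999, 0.001, 0.002]
contact_force: [2.1, 0.4, 6.7]
gripper_width: 19.1
grasp_force: 34.0
```

Call:
servo_tool:
  rows:
    - [[18.3,2.5,2,0,0,0,0]]

```text
clock: 36.15
position: [622.0, 101.2, 108.3]
ee_rot: [-0.048, 0.999, 0.0, 0.002]
contact_force: [0.6, 1.1, 7.6]
gripper_width: 19.1
grasp_force: 34.1
```

Call:
servo_tool:
  rows:
    - [[18.3,2.5,1.5,0,0,0,0]]

```text
clock: 36.28
position: [619.5, 102.5, 108.3]
ee_rot: [-0.048, 0.999, 0.001, 0.002]
contact_force: [1.1, 1.5, 6.8]
gripper_width: 19.0
grasp_force: 34.1
```

Call:
servo_tool:
  rows:
    - [[18.3,2.5,1.5,0,0,0,0]]

```text
clock: 36.4
position: [616.8, 103.8, 108.3]
ee_rot: [-0.048, 0.999, 0.001, 0.002]
contact_force: [1.2, 1.1, 7.7]
gripper_width: 19.0
grasp_force: 34.1
```

Call:
servo_tool:
  rows:
    - [[18.3,2.5,1.5,0,0,0,0]]

```text
clock: 36.52
position: [614.1, 105.0, 108.3]
ee_rot: [-0.048, 0.999, 0.0, 0.002]
contact_force: [0.2, 0.0, 7.4]
gripper_width: 18.8
grasp_force: 34.1
```

Call:
servo_tool:
  rows:
    - [[18.3,2.5,1.5,0,0,0,0]]

```text
clock: 36.65
position: [611.3, 106.0, 108.2]
ee_rot: [-0.048, 0.999, 0.0, 0.002]
contact_force: [1.1, -1.1, 7.8]
gripper_width: 19.2
grasp_force: 34.1
```

A real signal this time: turning +, drag reached 9.5 N at about 0.67, and turning − it reached 7.4 N at about 0.975. That makes the middle roughly 0.82. I'll go through very slowly in the − direction to get the profile.

```bash
python3 - <<'E'
from arc import *
t=np.r_[1.249,1.174,1.099,1.099-.03*np.arange(1,20)]
d=np.diff(np.array([P(x) for x in t]),axis=0)
print(d.tolist())
E
```

```text
[[-4.0, -2.0], [-3.5, -2.5], [-1.5, -1.0], [-1.5, -1.0], [-1.5, -1.0], [-1.5, -1.0], [-1.5, -1.0], [-1.0, -1.5], [-1.5, -1.0], [-1.5, -1.5], [-1.0, -1.5], [-1.0, -1.0], [-1.5, -1.5], [-1.0, -1.5], [-1.0, -1.5], [-1.0, -1.5], [-1.0, -1.5], [-1.0, -1.5], [-1.0, -1.5], [-0.5, -1.5], [-1.0, -1.5]]
```

Call:
servo_tool:
  rows:
    - [[18.3,-4,-2,0,0,0,0],[18.3,-7.5,-4.5,0,0,0,0],[18.3,-9,-5.5,0,0,0,0],[18.3,-10.5,-6.5,0,0,0,0]]

```text
clock: 37.15
position: [622.3, 101.0, 108.3]
ee_rot: [-0.048, 0.999, 0.001, 0.002]
contact_force: [-0.1, 0.2, 8.0]
gripper_width: 19.4
grasp_force: 34.0
```

Call:
servo_tool:
  rows:
    - [[18.3,-1.5,-1,0,0,0,0]]

```text
clock: 37.28
position: [623.8, 100.1, 108.3]
ee_rot: [-0.048, 0.999, 0.001, 0.002]
contact_force: [0.4, 1.4, 8.0]
gripper_width: 19.0
grasp_force: 34.0
```

Call:
servo_tool:
  rows:
    - [[18.3,-1.5,-1,0,0,0,0]]

```text
clock: 37.4
position: [625.2, 99.2, 108.3]
ee_rot: [-0.048, 0.999, 0.001, 0.002]
contact_force: [-2.2, 3.4, 8.9]
gripper_width: 19.5
grasp_force: 34.1
```

Call:
servo_tool:
  rows:
    - [[18.3,-1.5,-1,0,0,0,0]]

```text
clock: 37.52
position: [625.8, 98.8, 108.2]
ee_rot: [-0.048, 0.999, 0.001, 0.001]
contact_force: [-5.6, 4.6, 11.5]
gripper_width: 19.2
grasp_force: 34.3
```

Call:
servo_tool:
  rows:
    - [[18.3,-1,-1.5,0,0,0,0]]

```text
clock: 37.65
position: [626.6, 98.2, 108.2]
ee_rot: [-0.048, 0.999, 0.001, 0.0]
contact_force: [-6.0, 9.6, 12.4]
gripper_width: 18.9
grasp_force: 34.4
```

Call:
servo_tool:
  rows:
    - [[18.3,-1.5,-1,0,0,0,0]]

```text
clock: 37.78
position: [627.5, 97.5, 108.2]
ee_rot: [-0.048, 0.999, 0.001, -0.0]
contact_force: [-8.3, 7.9, 12.9]
gripper_width: 18.7
grasp_force: 34.5
```

Call:
servo_tool:
  rows:
    - [[18.3,-1.5,-1.5,0,0,0,0]]

```text
clock: 37.9
position: [629.8, 95.9, 108.3]
ee_rot: [-0.048, 0.999, 0.001, 0.001]
contact_force: [-1.1, 1.2, 7.7]
gripper_width: 18.9
grasp_force: 34.2
```

Call:
servo_tool:
  rows:
    - [[18.3,-1,-1.5,0,0,0,0]]

```text
clock: 38.02
position: [632.2, 93.8, 108.3]
ee_rot: [-0.048, 0.999, 0.001, 0.002]
contact_force: [-0.1, 2.2, 7.5]
gripper_width: 19.0
grasp_force: 34.2
```

Call:
servo_tool:
  rows:
    - [[18.3,-1,-1,0,0,0,0]]

```text
clock: 38.15
position: [633.5, 92.7, 108.3]
ee_rot: [-0.048, 0.999, 0.001, 0.002]
contact_force: [-0.3, 2.2, 7.8]
gripper_width: 18.9
grasp_force: 34.2
```

Call:
servo_tool:
  rows:
    - [[18.3,-1.5,-1.5,0,0,0,0]]

```text
clock: 38.28
position: [635.0, 91.2, 108.3]
ee_rot: [-0.048, 0.999, 0.001, 0.002]
contact_force: [-0.6, 1.1, 8.0]
gripper_width: 19.2
grasp_force: 34.2
```

Call:
servo_tool:
  rows:
    - [[18.3,-1,-1.5,0,0,0,0]]

```text
clock: 38.4
position: [636.4, 89.7, 108.3]
ee_rot: [-0.048, 0.999, 0.001, 0.002]
contact_force: [0.2, 0.9, 6.9]
gripper_width: 19.1
grasp_force: 34.2
```

Call:
servo_tool:
  rows:
    - [[18.3,-1,-1.5,0,0,0,0]]

```text
clock: 38.52
position: [637.7, 88.3, 108.3]
ee_rot: [-0.048, 0.999, 0.001, 0.002]
contact_force: [0.5, 1.5, 7.1]
gripper_width: 18.9
grasp_force: 34.1
```

Call:
servo_tool:
  rows:
    - [[18.3,-1,-1.5,0,0,0,0]]

```text
clock: 38.65
position: [638.9, 86.9, 108.3]
ee_rot: [-0.048, 0.999, 0.001, 0.002]
contact_force: [0.5, 1.5, 7.2]
gripper_width: 18.9
grasp_force: 34.1
```

That gives a clear profile. Turning −, drag starts near 1.0 and reaches 11.7 N at about 0.94. Turning +, it starts near 0.61 and climbs to at least 9.5 N. Both edges put the middle at a handle angle of about 0.805, so I'll bring the disc there and hold.

```bash
python3 - <<'E'
from arc import *
print(rows([.679,.709,.739,.769,.799,.809,.809,.809]))
E
```

```text
[[18.3, 1.0, 1.5, 0, 0, 0, 0], [18.3, 2.0, 3.0, 0, 0, 0, 0], [18.3, 3.0, 4.5, 0, 0, 0, 0], [18.3, 4.5, 6.0, 0, 0, 0, 0], [18.3, 4.5, 6.5, 0, 0, 0, 0], [18.3, 4.5, 6.5, 0, 0, 0, 0], [18.3, 4.5, 6.5, 0, 0, 0, 0]]
```

Call:
servo_tool:
  rows:
    - [[18.3,1,1.5,0,0,0,0],[18.3,2,3,0,0,0,0]]

```text
clock: 38.9
position: [638.7, 87.1, 108.4]
ee_rot: [-0.048, 0.999, -0.001, 0.004]
contact_force: [10.8, -11.8, 1.9]
gripper_width: 19.1
grasp_force: 33.9
```

Call:
servo_tool:
  rows:
    - [[18.3,1,1.5,0,0,0,0]]

```text
clock: 39.02
position: [638.0, 88.0, 108.3]
ee_rot: [-0.048, 0.999, -0.001, 0.004]
contact_force: [9.8, -9.9, 2.2]
gripper_width: 18.8
grasp_force: 33.8
```

Call:
servo_tool:
  rows:
    - [[18.3,1.5,1.5,0,0,0,0]]

```text
clock: 39.15
position: [635.1, 91.0, 108.3]
ee_rot: [-0.047, 0.999, 0.0, 0.003]
contact_force: [1.7, 1.0, 6.5]
gripper_width: 18.9
grasp_force: 34.2
```

Call:
servo_tool:
  rows:
    - [[18.3,0,0.5,0,0,0,0],[18.3,0,0.5,0,0,0,0]]

```text
clock: 39.4
position: [633.5, 92.7, 108.3]
ee_rot: [-0.048, 0.999, 0.0, 0.002]
contact_force: [-0.4, 1.0, 7.5]
gripper_width: 19.2
grasp_force: 34.3
```

The disc is at 0.815, in the middle, and drag is near zero at rest. I'll release gently, let it rest, and rise.

Call:
servo_tool:
  rows:
    - [[19.5,0,0,0,0,0,0],[22,0,0,0,0,0,0],[30,0,0,0,0,0,0],[45,0,0,0,0,0,0],[45,0,0,0,0,0,0],[45,0,0,-20,0,0,0],[45,0,0,-60,0,0,0],[45,0,0,-90,0,0,0],[45,20,-45,-90,0,0,0],[45,40,-95,-90,0,0,0]]

```text
clock: 40.65
position: [601.2, -6.6, 196.6]
ee_rot: [-0.048, 0.999, 0.0, 0.0]
contact_force: [1.3, 0.2, -0.8]
gripper_width: 44.9
grasp_force: 0.0
```

Call:
servo_tool:
  rows:
    - [[45,24,-55,0,0,0,0],[45,48,-110,0,0,0,0],[45,72,-165,0,0,0,0],[45,96,-220,0,0,0,0],[45,120,-270,0,0,0,0],[45,130,-292.5,0,0,0,0],[45,130,-292.5,50,0,0,0],[45,130,-292.5,50,0,0,0]]

```text
clock: 41.65
position: [496.8, -309.1, 142.7]
ee_rot: [-0.047, 0.999, 0.002, -0.004]
contact_force: [-0.5, -0.2, -0.1]
gripper_width: 44.7
grasp_force: 0.0
```

```bash
python3 - <<'E'
from h import *
s=arm.read_state();print(s['clock'],s['position'],yaw(s['ee_rot']),s['contact_force'])
im=arm.get_image('top');cv2.imwrite('pics/top4.png',im[:,:,::-1])
w=arm.get_image('wrist');cv2.imwrite('pics/w4.png',w[:,:,::-1])
print('wrist pred',proj('wrist',[500.5,-310.2,50]))
a=cv2.resize(im[90:260,215:370,::-1],None,fx=2.5,fy=2.5,interpolation=2)
b=cv2.resize(w[120:300,180:440,::-1],None,fx=1.5,fy=1.5)
W=np.zeros((425,800,3),np.uint8);W[:a.shape[0],:a.shape[1]]=a;W[:b.shape[0],395:395+b.shape[1]]=b
cv2.imwrite('pics/chk4.png',W)
print('handle top pred px at th',[(t,proj('top',[592+60*np.cos(t)-.8,48.6+60*np.sin(t),140]).round(1)) for t in(.7,.8,.9)])
g=cv2.cvtColor(im,cv2.COLOR_RGB2HSV)[165:215,255:330]
n,l,st,ce=cv2.connectedComponentsWithStats(((g[:,:,2]>130)&(g[:,:,1]<50)).astype(np.uint8));print(st.tolist(),(ce+[255,165]).round(1).tolist())
E
```

```text
41.65 [ 496.7621478  -309.06177486  142.72185104] 1.6638843576119857 [-0.52689979 -0.18479403 -0.07700623]
wrist pred [321.38591661 198.19255573]
handle top pred px at th [(0.7, array([271.9, 156.3])), (0.8, array([269.7, 158.2])), (0.9, array([267.7, 160.4]))]
[[2, 0, 71, 50, 2840], [0, 0, 26, 50, 340], [13, 0, 1, 1, 1], [15, 1, 3, 1, 3], [50, 0, 25, 50, 370], [29, 8, 16, 16, 196]] [[291.7, 187.9], [260.7, 199.2], [268.0, 165.0], [271.0, 166.0], [323.5, 198.0], [291.2, 180.4]]
```

View pics/chk4.png

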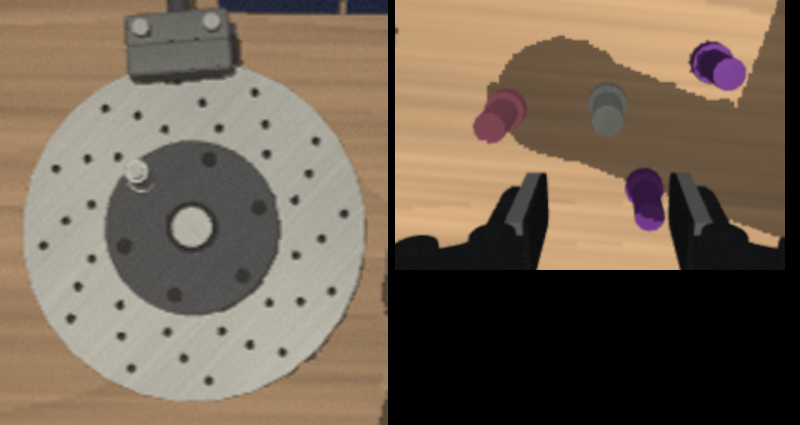

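The handle top is at (269.5,157.7), which matches 0.80 rad, so the disc stayed put. The marker is upright at wrist pixel (321,200), predicted (321,198). I'll grasp it.

Call:
servo_tool:
  rows:
    - [[45,0,0,50,0,0,0],[45,0,0,100,0,0,0],[45,0,0,126,0,0,0],[45,0,0,126,0,0,0],[28,0,0,126,0,0,0],[20,0,0,126,0,0,0],[15,0,0,126,0,0,0],[15,0,0,126,0,0,0],[15,0,0,126,0,0,0]]

```text
clock: 42.88
position: [501.5, -310.1, 22.7]
ee_rot: [-0.048, 0.999, -0.001, 0.002]
contact_force: [-0.3, 3.0, 7.0]
gripper_width: 18.4
grasp_force: 58.5
```

Call:
servo_tool:
  rows:
    - [[15,0,0,-30,0,0,0],[15,0,0,-80,0,0,0],[15,0,0,-130,0,0,0],[15,0,0,-160,0,0,0],[15,0,0,-160,0,0,0]]

```text
clock: 43.5
position: [501.1, -310.3, 183.7]
ee_rot: [-0.047, 0.999, -0.001, 0.003]
contact_force: [0.3, -0.3, -1.6]
gripper_width: 18.1
grasp_force: 58.6
```

Call:
servo_tool:
  rows:
    - [[15,-15,22,0,0,0,0],[15,-40,60,0,0,0,0],[15,-68,104,0,0,0,0],[15,-98,150,0,0,0,0],[15,-128,196,0,0,0,0],[15,-158,242,0,0,0,0],[15,-188,288,0,0,0,0],[15,-212,325,0,0,0,0],[15,-226,346,0,0,0,0],[15,-228,349,0,0,0,0]]

```text
clock: 44.75
position: [693.2, 60.9, 177.6]
ee_rot: [-0.048, 0.999, -0.0, -0.002]
contact_force: [-0.8, -0.9, -1.2]
gripper_width: 18.1
grasp_force: 58.8
```

Call:
servo_tool:
  rows:
    - [[15,0,0,0,0,0,0],[15,0,0,30,0,0,0],[15,0,0,55,0,0,0],[15,0,0,70,0,0,0],[15,0,0,75,0,0,0],[15,0,0,75,0,0,0]]

```text
clock: 45.5
position: [694.0, 59.0, 105.8]
ee_rot: [-0.047, 0.999, -0.0, 0.0]
contact_force: [0.9, -0.1, -1.6]
gripper_width: 18.0
grasp_force: 58.8
```

```bash
python3 - <<'E'
from h import *
s=arm.read_state();print(s['clock'],s['position'],yaw(s['ee_rot']),s['contact_force'],s['gripper_width'])
d=s['position'][:2]-[591.8,48.8];print(np.hypot(*d),np.arctan2(d[1],d[0]))
im=arm.get_image('side');w=arm.get_image('wrist')
a=cv2.resize(im[130:260,250:440,::-1],None,fx=2.1,fy=2.1,interpolation=2)
W=np.zeros((420,800,3),np.uint8);W[:a.shape[0],:a.shape[1]]=a;b=cv2.resize(w[100:400,120:520,::-1],(400,300));W[:300,400:]=b
cv2.imwrite('pics/chk5.png',W)
E
```

```text
45.5 [693.99308898  58.95017231 105.78033353] 1.6653556539713448 [ 0.94034432 -0.14474516 -1.57188183] 18.02629380829892
102.69592705605362 0.09899877704690364
```

View pics/chk5.png

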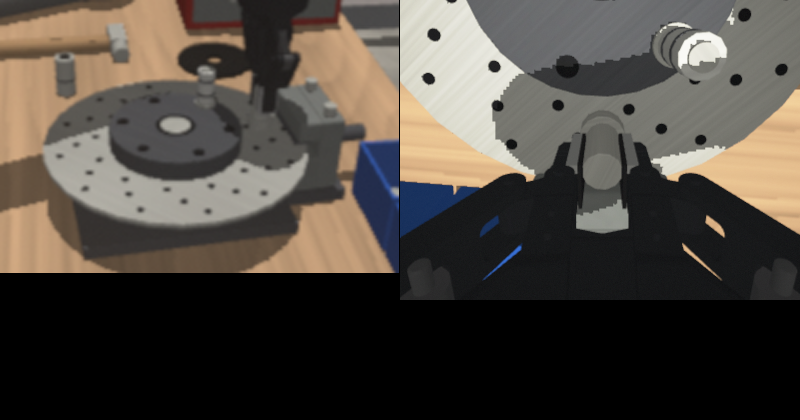

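The marker is upright in the fingers between hub and caliper, with its underside about 11 mm above the face. I'll lower it gently.

Call:
servo_tool:
  rows:
    - [[15,0,0,5,0,0,0],[15,0,0,8,0,0,0],[15,0,0,9.5,0,0,0],[15,0,0,10.5,0,0,0],[15,0,0,10.5,0,0,0]]

```text
clock: 46.22
position: [693.8, 59.3, 94.9]
ee_rot: [-0.047, 0.999, 0.0, 0.0]
contact_force: [-0.8, 0.8, -0.5]
gripper_width: 18.2
grasp_force: 58.8
```

Call:
servo_tool:
  rows:
    - [[15,0,0,0.5,0,0,0],[15,0,0,1,0,0,0],[15,0,0,1,0,0,0]]

```text
clock: 46.6
position: [693.9, 59.3, 94.8]
ee_rot: [-0.048, 0.999, -0.0, 0.0]
contact_force: [-2.6, 0.2, 5.6]
gripper_width: 18.1
grasp_force: 59.1
```

It's on the face. I'll release and rise.

Call:
servo_tool:
  rows:
    - [[19.5,0,0,0,0,0,0],[22,0,0,0,0,0,0],[30,0,0,0,0,0,0],[40,0,0,0,0,0,0],[40,0,0,0,0,0,0],[40,0,0,-15,0,0,0],[40,0,0,-45,0,0,0],[40,0,0,-100,0,0,0],[40,0,0,-130,0,0,0],[40,40,-40,-130,0,0,0]]

```text
clock: 47.85
position: [660.7, 17.4, 228.1]
ee_rot: [-0.049, 0.999, 0.0, 0.005]
contact_force: [-0.8, -1.5, -1.0]
gripper_width: 40.0
grasp_force: 0.0
```

Call:
servo_tool:
  rows:
    - [[40,50,-40,0,0,0,0],[40,90,-90,0,0,0,0],[40,120,-140,0,0,0,0],[40,120,-180,0,0,0,0],[40,120,-180,0,0,0,0]]

```text
clock: 48.48
position: [555.2, -177.3, 225.2]
ee_rot: [-0.045, 0.999, -0.0, 0.001]
contact_force: [0.1, 0.6, -0.5]
gripper_width: 39.9
grasp_force: 0.0
```

```bash
python3 - <<'E'
from h import *
s=arm.read_state();print(s['clock'],s['position'],s['contact_force'])
im=arm.get_image('top');sd=arm.get_image('side')
a=cv2.resize(im[90:260,215:370,::-1],None,fx=2.5,fy=2.5,interpolation=2)
b=cv2.resize(sd[130:260,250:440,::-1],None,fx=2.1,fy=2.1,interpolation=2)
W=np.zeros((425,800,3),np.uint8);W[:a.shape[0],:a.shape[1]]=a;W[:b.shape[0],395:395+b.shape[1]]=b
cv2.imwrite('pics/chk6.png',W)
m=np.r_[[591.8,48.8]+103*np.array([np.cos(.095),np.sin(.095)]),122]
for z in(122,72):m[2]=z;print('mark px in crop',((proj('top',m)-[215,90]+.3)*2.5).round(1),((proj('side',m)-[250,130])*2.1+[395,0]).round(1))
print('handle crop th',[(t,((proj('top',[591.2+60*np.cos(t),48.6+60*np.sin(t),140])-[215,90]+.3)*2.5).round(1)) for t in(.7,.8,.9)])
E
```

```text
48.475 [ 555.15424414 -177.31157061  225.23510964] [ 0.07616625  0.5614071  -0.53793009]
mark px in crop [180.7 102.4] [656.4  95.6]
mark px in crop [184.5 113.6] [652.9 133.1]
handle crop th [(0.7, array([143. , 166.4])), (0.8, array([137.5, 171.3])), (0.9, array([132.6, 176.7]))]
```

View pics/chk6.png

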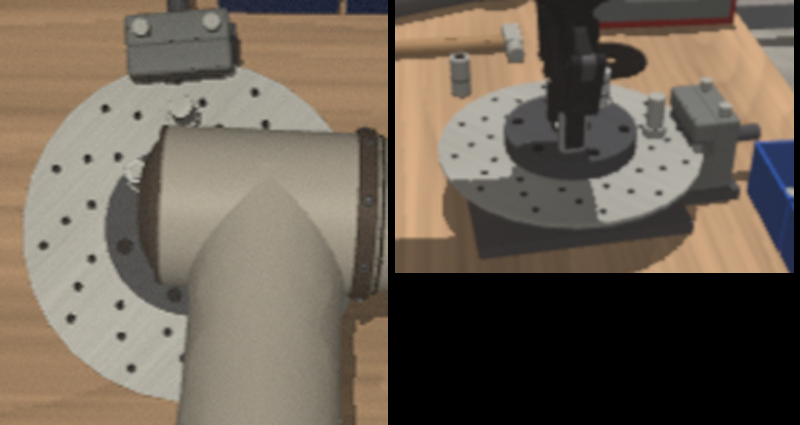

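The marker stands upright with its top at (182,102), predicted (181,102). The disc holes are unmoved and the arm is clear, so I'll hand in.

```bash
python3 -c "
from bench import arm
print(arm.job_done())"
```

```text
the job is handed in; nothing more can be done
None
```

The job is handed in at about 48.5 s, but I got no verdict: the marker stands upright within about 2 mm of the marking point by camera and the socket was left alone, while the disc's angle is inferred — I felt 16 N and 12 N only at the two edges of the tight spot, little drag between, and parked it midway.

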